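# Strip the plug-in relays from a control chassis

## Task

Take all the relays out of the chassis for testing: slide the locking bar fully back out of its keeper, then rock each relay gently to and fro until it comes free of its socket and stand it upright in the yellow tray - never pull one so hard that the socket strip is dragged up off its mounts. When every relay is out, slide the locking bar fully home in its keeper again, and leave the other things on the bench where they are.

Things in the scene. Friction and masses are not known exactly. Their poses are not given: they have to be found in the camera images.
- chassis: Aluminium control chassis fixed to the bench, base 140 (x) x 310 (y) x 30 mm. Origin: on the bench below the middle of the socket row; x across the row, y along it, z up. Black socket strip on it (80 x 244 mm, top 60 mm above the bench), four sockets at x = 0, y = -87, -29, 29, 87 mm. A steel locking bar runs along the row at x = -57 to -47 mm, z = 59 to 75 mm.
- sockets (a point): Middle of the strip's top. Each socket's sprung contacts hold a relay's two blades with about 20 N of friction each: a straight pull takes some 40 N. Rocked about the chassis y axis (0.1 to 0.2 rad each way) so that one blade rises 5 to 10 mm while the other stays or sinks about 1 mm, a relay walks up with little net pull; it is free after 12 mm.
- socket_strip (a joint): How far (m) the socket strip has been pulled up off its sprung mounts: 0 seated, range 0 to 0.010. It starts to lift only at a net upward pull of about 20 to 24 N and then gives 1 mm per 1.5 N. It drops back when let go.
- lock_bar (a joint): Sliding steel locking bar (a bolt), travel 0 to 0.029 m, friction about 3 N, stays where it is left. 0 = home: nose fully in the keeper, its four tabs (16 mm wide) over the relays' -x flange edges, holding them down. It opens towards chassis -y; at 0.025 and above the tabs stand between the relays, clear of them. Starts within 2 mm of home.
- bar_knob (a point): Top of the locking bar's upright steel pin, 115 mm above the bench: 14 mm in diameter, 40 mm tall below this point, a thin black cap on top (look only). It stands on the -y end of the bar, at chassis x = -52, y = -128 mm when the bar is home, and moves with the bar.
- keeper (a point): Top of the steel keeper, a fixed bridge 28 (x) x 16 (y) mm at the +y end of the locking bar, 86 mm above the bench; the bar's nose slides under it.
- tray: Yellow plastic open tray, loose, outside 200 (x) x 240 (y) x 35 mm high, walls and floor 4 mm thick, 0.9 kg. Origin: centre of its underside. It stands beside the chassis, on the left or the right.
- relay0: Plug-in relay (3 or all 4 of them are present). White case 44 (x) x 34 (y) mm, 8 to 70 mm above the origin, on a black flange 68 (x) x 34 (y) x 8 mm. Origin: centre of the flange's underside, z up. Below it 12 mm long feet: brass blades at x = +-22 mm, gripped by the socket, and loose guide feet at y = +-14.5 mm. 0.13 kg, mostly in the flange. Starts flush in its socket, axes parallel to the chassis; stands on its feet on a floor.
- relay1: Plug-in relay (3 or all 4 of them are present). White case 44 (x) x 34 (y) mm, 8 to 70 mm above the origin, on a black flange 68 (x) x 34 (y) x 8 mm. Origin: centre of the flange's underside, z up. Below it 12 mm long feet: brass blades at x = +-22 mm, gripped by the socket, and loose guide feet at y = +-14.5 mm. 0.13 kg, mostly in the flange. Starts flush in its socket, axes parallel to the chassis; stands on its feet on a floor.
- relay2: Plug-in relay (3 or all 4 of them are present). White case 44 (x) x 34 (y) mm, 8 to 70 mm above the origin, on a black flange 68 (x) x 34 (y) x 8 mm. Origin: centre of the flange's underside, z up. Below it 12 mm long feet: brass blades at x = +-22 mm, gripped by the socket, and loose guide feet at y = +-14.5 mm. 0.13 kg, mostly in the flange. Starts flush in its socket, axes parallel to the chassis; stands on its feet on a floor.
- relay3: Plug-in relay (3 or all 4 of them are present). White case 44 (x) x 34 (y) mm, 8 to 70 mm above the origin, on a black flange 68 (x) x 34 (y) x 8 mm. Origin: centre of the flange's underside, z up. Below it 12 mm long feet: brass blades at x = +-22 mm, gripped by the socket, and loose guide feet at y = +-14.5 mm. 0.13 kg, mostly in the flange. Starts flush in its socket, axes parallel to the chassis; stands on its feet on a floor.
- multimeter: Bystander: orange multimeter lying flat, 80 x 160 x 32 mm, origin centre of its underside.
- tape: Bystander: roll of tape lying flat, 90 mm across, 24 mm high, origin centre of its underside.
- screwdriver: Bystander: screwdriver lying on the bench.
Mind the look-alikes: they are no part of the job. Leave any green, orange or red look-alike of the relay2 alone.

How it is judged:
On the way, in this order (a step that is already met when the one before it is completed fails the run):
1. the locking bar is slid back clear of the relays (value of joint lock_bar above 0.025 m), for 0.2 s.
2. every relay is out of its socket (distance of each of relay0, relay1, relay2, relay3 from where it was at the start of the episode above 0.03 m), for 0.2 s.
At the end, for the whole second after the job is handed in: Every relay that was in the chassis stands upright (within 0.25 rad) at rest inside the tray on its floor, and the locking bar is home in its keeper (within 4 mm) (x of relay0 in the frame of tray between -0.092 and 0.092 m and y of relay0 in the frame of tray between -0.112 and 0.112 m and z of relay0 in the frame of tray between 0.005 and 0.03 m and angle between each of relay0, relay1, relay2, relay3's own z axis and vertical below 0.25 rad and linear speed of each of relay0, relay1, relay2, relay3 below 0.03 m/s and x of relay1 in the frame of tray between -0.092 and 0.092 m and y of relay1 in the frame of tray between -0.112 and 0.112 m and z of relay1 in the frame of tray between 0.005 and 0.03 m and x of relay2 in the frame of tray between -0.092 and 0.092 m and y of relay2 in the frame of tray between -0.112 and 0.112 m and z of relay2 in the frame of tray between 0.005 and 0.03 m and x of relay3 in the frame of tray between -0.092 and 0.092 m and y of relay3 in the frame of tray between -0.112 and 0.112 m and z of relay3 in the frame of tray between 0.005 and 0.03 m and value of joint lock_bar below 0.004 m and value of joint socket_strip below 0.002 m); the robot touches nothing.
It fails at once if the socket strip is pulled more than 2.5 mm up off its mounts (value of joint socket_strip above 0.0025 m).
It fails at once if the multimeter is pushed more than 30 mm (distance of multimeter from where it was at the start of the episode above 0.03 m).
It fails at once if the tape is pushed more than 30 mm (distance of tape from where it was at the start of the episode above 0.03 m).
It fails at once if the screwdriver is pushed more than 30 mm (distance of screwdriver from where it was at the start of the episode above 0.03 m).
Of relay0, relay1, relay2, relay3 only 3 to 4 are there at a start; the rules pass over those that are not, and their reading is None.
At some moment in a run one of tray may be knocked a few centimetres aside while the robot is not near it.
It also fails if it takes over 208 s, if anything falls off the work surface, if the arm or the gripper's body presses on something with over 40 N, if the wrist force passes 120 N, or if a joint passes its speed limit or range.

## Robot

A 7-joint arm with a two-finger parallel gripper is mounted at the origin on the work surface. World frame = base frame: x ahead of the robot, y to its left, z up, the work surface at z = 0. Lengths are in m, angles in rad, forces in N, time in s.
With the tool pointing down it reaches from about 0.35 to 0.9 m from the base axis. Payload 19.9 kg.
Tool frame: the origin (TCP) lies at the very end of the fingers, on their centre line; the grasp point (between the pads) lies 19 mm behind it; z points along the fingers, x is the direction in which the jaws open and shut, and the axes are right-handed (so a half turn about z gives the same grasp; the last joint's range is limited). The gripper opens to 94 mm and grips with 3 to 60 N. Pads are 16 mm wide; open, the fingers measure 119 mm over their backs; the gripper's body (75 mm by 177 mm) begins 78 mm behind the grasp point.
Start: joints at [-1.214, 0.417, -0.01, 1.614, 0.005, 1.111, -0.053], TCP at [0.243, 0.576, 0.205] pointing down, gripper open.
Joint ranges: [-2.81, 2.81], [-0.39, 2.02], [-1.27, 1.25], [0.06, 2.57], [-1.19, 4.33], [0.19, 2], [-2.82, 2.82]. Speed limits (rad/s): [1.89, 1.89, 2.39, 2.39, 3.01, 3.01, 3.01].

## Interface

Orientations are given as a unit quaternion [w, x, y, z].
In Python, from bench import env gives the robot as it stands. The module is installed in compiled form; this text tells all that it offers.
- The arm moves only by the tool apply_moves, never from a script. Its arguments are lists of equal length, an entry for each row: "translation": the shift along the tool's x, y, z in units of 25 mm (1.0 is 25 mm), a list of three; "delta_rot": the turn, a rotation vector about the tool's x, y, z in rad, a list of three. In form: {"translation": [[x, y, z], ...], "delta_rot": [[ax, ay, az], ...]}. A call has 1 to 12 rows; each row shifts and turns the commanded pose from where the row before left it, along the tool's axes as they then stand; what a row does not reach is not made up. A row lasts 1/10 s, in which the tool goes at most 50 mm and 8.59 degrees, less where a joint would pass 70% of its speed; a pose out of reach is approached as far as the arm can. A call is refused whole if a number of a shift passes 1 or a number of a turn 0.15, either way. A call with a gripper value outside its range is refused whole. "grip" is the finger opening in mm, from 0 to 94, set as the call begins (left out, the last holds). The fingers move at their own pace and stop on an object; "force" is the grip in N (left out, the last holds). Time passes only in rows, so rows that do not move let the fingers close. It gives the time, the measured TCP pose, the force and the opening at its end, in the units of the state.
- env.read_state(): the state, without advancing time (a new reading comes with each control period).
- env.read_camera(name): name is "scene" or "top" or "wrist"; returns a dict with "pixels" (400x640x3 uint8, red, green, blue), "camera_matrix" (3x3 intrinsics, pixels), "extrinsics" (4x4, takes a point from world to camera coordinates). Camera axes: x right, y up, looking along -z (the intrinsics and any distortion apply to the point x, -y, -z); pixel columns grow to the right and rows downward; lengths in m; the calibration is good to about 2 mm. A picture is of the moment at which its call begins. There is no depth.
- env.sign_off(): hands the job in, once; it reports no verdict.
The state is a dict: "t": time; "q": joint angles; "qd": joint speeds; "effort": joint torques, N m; "tcp_pos": TCP position; "ee_rot": TCP orientation; "ft_force": force on the tool from outside, world axes, zero at the start; "ft_torque": the same for the moment, N m; "gripper_width": finger opening in m.
Only numpy, scipy, OpenCV 4.12 (cv2) and the standard library are available. Lean on these libraries where they do the work, as an engineer would, in place of code of your own. Each camera call takes 0.05 s, during which the arm holds its last target. There are 200 camera calls.

## Working session

There is one attempt and no reset: what is moved stays moved. The work goes in short steps, Python scripts to look and compute and a tool call to move; the robot and the scene stay as the last step left them, time stands still between calls to the robot, and variables do not carry over. Pictures are saved under pics/ and viewed, about 12 in all and at most 16, crops included, and the job is handed in when it is done.

Besides the shell and the picture viewer there is one more tool, called after "Request:" as name(argument=value, ...) on one line, values as JSON. apply_moves: Moves the arm, as the interface text tells. Its arguments: {"type":"object","properties":{"translation":{"type":"array","items":{"type":"array","items":{"type":"number"}}},"delta_rot":{"type":"array","items":{"type":"array","items":{"type":"number"}}},"grip":{"type":"number"},"force":{"type":"number"}},"required":["translation","delta_rot"]}

```bash
mkdir -p pics; cat > h.py <<'E'
import numpy as np, cv2
from bench import env
def cam(n,save=None):
    c=env.read_camera(n); 
    if save: cv2.imwrite('pics/'+save,c['pixels'][:,:,::-1])
    return c
def ray(c,u,v):
    K=np.array(c['camera_matrix']);E=np.array(c['extrinsics'])
    d=np.linalg.inv(K)@[u,v,1]; d=np.array([d[0],-d[1],-d[2]])
    R=E[:3,:3];t=E[:3,3]
    return -R.T@t, R.T@d
def onz(c,u,v,z):
    o,d=ray(c,u,v); return o+d*(z-o[2])/d[2]
def proj(c,p):
    E=np.array(c['extrinsics']);q=E[:3,:3]@np.array(p)+E[:3,3]
    k=np.array(c['camera_matrix'])@[q[0],-q[1],-q[2]]; return k[:2]/k[2]
E
python3 - <<'E'
from h import *
for n in ['top','scene']:
    c=cam(n,n+'0.png'); print(n,np.round(ray(c,320,200),3),c.keys())
s=env.read_state(); print(s)
E
```

```text
top [[ 0.363  0.046  1.053]
 [ 0.194 -0.014 -0.981]] dict_keys(['pixels', 'camera_matrix', 'extrinsics'])
scene [[ 1.247  0.478  0.826]
 [-0.634 -0.374 -0.677]] dict_keys(['pixels', 'camera_matrix', 'extrinsics'])
{'t': 0.1, 'q': array([-1.21350896,  0.41793401, -0.01031545,  1.61407215,  0.00468443,
        1.11070367, -0.05295692]), 'qd': array([ 6.10656120e-04, -2.26451182e-03, -5.55084831e-04,  5.25876431e-05,
        5.82062908e-04, -2.72602988e-03, -6.05149169e-04]), 'effort': array([ 3.83663337e-04, -8.52577758e+01,  6.38823956e-01, -4.26696861e+01,
       -4.90852038e-02,  1.63359364e-02,  1.36793165e-04]), 'tcp_pos': array([0.24256101, 0.57566049, 0.20489305]), 'ee_rot': array([ 3.29286058e-04,  8.33141560e-01,  5.53059528e-01, -4.36227171e-04]), 'ft_force': array([ 0.60522282, -0.10957687, -0.28130119]), 'ft_torque': array([-0.02650839, -0.0162202 ,  0.02298126]), 'gripper_width': 0.09371421898693226}
```

View pics/top0.png

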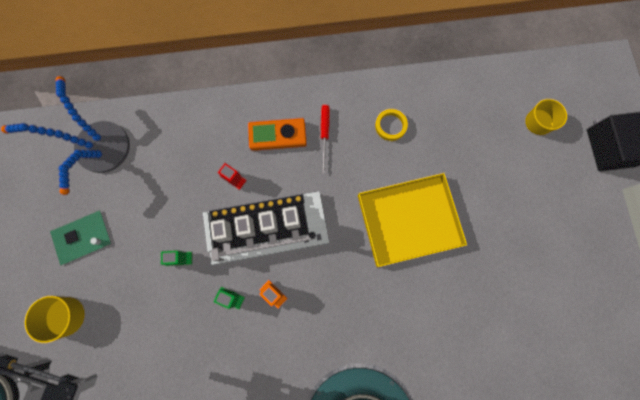

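View pics/scene0.png

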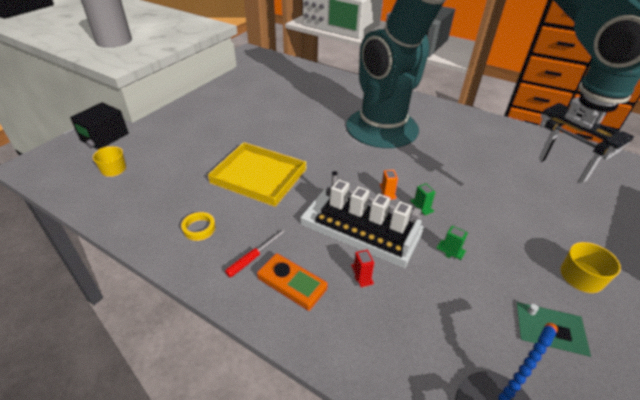

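The top view shows four white relays in the chassis at about (220,230), (243,225), (267,221) and (291,216). The bar knob is near (312,236). The tray is at about (412,220). The green, orange and red look-alikes stand outside the chassis. I'll enlarge the top view to confirm.

```bash
python3 - <<'E'
from h import *
c=cam('top'); im=c['pixels'][:,:,::-1]
cv2.imwrite('pics/crop1.png',cv2.resize(im[165:275,190:350],None,fx=5,fy=5,interpolation=cv2.INTER_CUBIC))
hsv=cv2.cvtColor(im,cv2.COLOR_BGR2HSV)
y=cv2.inRange(hsv,(22,150,100),(35,255,255))
for ct in cv2.findContours(y,cv2.RETR_EXTERNAL,cv2.CHAIN_APPROX_NONE)[0]:
    if cv2.contourArea(ct)>3000:
        b=cv2.boxPoints(cv2.minAreaRect(ct)); print('tray',[np.round(onz(c,*p,.035)[:2],3) for p in b],np.mean([onz(c,*p,.02)[:2] for p in b],0))
for lo,hi,n in [((0,0,200),(180,40,255),'white')]:
    m=cv2.inRange(hsv,lo,hi)
    for ct in cv2.findContours(m,cv2.RETR_EXTERNAL,cv2.CHAIN_APPROX_NONE)[0]:
        if cv2.contourArea(ct)>30:
            r=cv2.minAreaRect(ct);print(n,r,onz(c,*r[0],.13))
E
```

```text
tray [array([ 0.571, -0.068]), array([ 0.602, -0.321]), array([ 0.4  , -0.331]), array([ 0.372, -0.088])] [ 0.48824639 -0.20568153]
white ((206.92311096191406, 231.38462829589844), (35.22586441040039, 2.2326252460479736), 82.87498474121094) [0.50412017 0.30791269 0.13      ]
white ((315.9618225097656, 199.929931640625), (18.03676414489746, 8.300103187561035), 61.3895378112793) [0.54745128 0.04217722 0.13      ]
```

View pics/crop1.png

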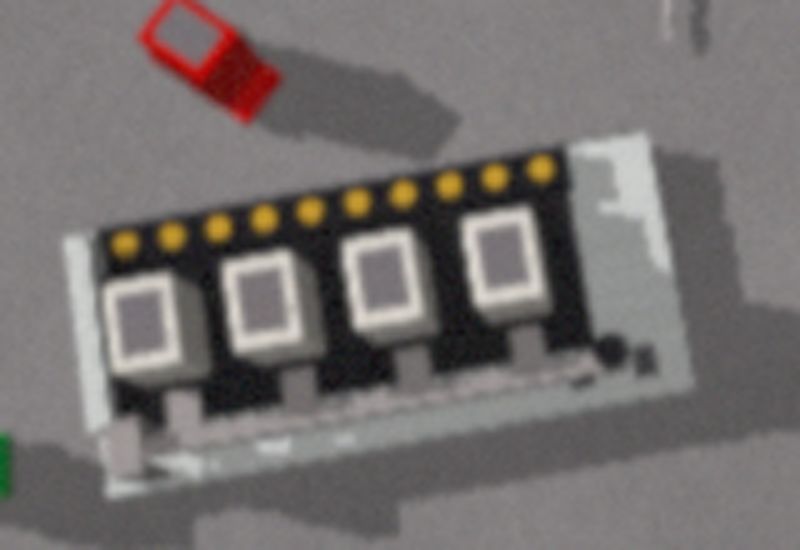

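The enlarged crop confirms four white-cased relays. Their crop centres are (140,323), (262,303), (382,279) and (503,257). The knob's black cap is at (611,350) and the keeper at (125,447). The red and green items lie outside the chassis and get left alone.

```bash
python3 - <<'E'
from h import *
c=cam('top')
P=[onz(c,190+u/5-.4,165+v/5-.4,.13) for u,v in [(140,323),(262,303),(382,279),(503,257)]]
P=np.array(P)[:,:2]; print(P)
k=onz(c,190+611/5-.4,165+350/5-.4,.115); print('knob',k); 
g=[onz(c,190+u/5-.4,165+v/5-.4,.062) for u,v in [(125,244),(541,168)]]; print('gold',g)
d=P[0]-P[3]; L=np.linalg.norm(d); yaw=np.arctan2(-d[0],d[1]); print(L,yaw)
o=P.mean(0); R=np.array([[np.cos(yaw),-np.sin(yaw)],[np.sin(yaw),np.cos(yaw)]])
print('o',o,'knob in ch',R.T@(k[:2]-o)); print('keeper exp', o+R@[-52,135]/1000 if 0 else o+R@np.array([-.052,.13]))
print('tool x dir yaw etc', env.read_state()['ee_rot'])
from scipy.spatial.transform import Rotation as Ro
q=env.read_state()['ee_rot']; print(Ro.from_quat([*q[1:],q[0]]).as_matrix().round(3))
w=cam('wrist','w0.png'); E=np.array(w['extrinsics']); print(np.round(ray(w,320,200),3), E.round(3))
E
```

```text
[[0.50617318 0.28239236]
 [0.50851152 0.22407035]
 [0.51288988 0.16631   ]
 [0.51626819 0.10792388]]
knob [0.46742274 0.06223681 0.115     ]
gold [array([0.55836126, 0.30472038, 0.062     ]), array([0.57137858, 0.08801118, 0.062     ])]
0.17476029375466134 0.05779705512641467
o [0.5109607  0.19517414] knob in ch [-0.05114437 -0.13020039]
keeper exp [0.45153809 0.3219533 ]
tool x dir yaw etc [ 2.12619474e-04  8.33159824e-01  5.53032168e-01 -2.88873642e-04]
[[ 0.388  0.922 -0.   ]
 [ 0.922 -0.388 -0.001]
 [-0.001  0.    -1.   ]]
[[ 0.182  0.602  0.384]
 [ 0.193 -0.085 -0.978]] [[ 0.388  0.922 -0.001 -0.625]
 [-0.897  0.377 -0.23   0.024]
 [-0.212  0.09   0.973 -0.39 ]
 [ 0.     0.     0.     1.   ]]
```

Request:
apply_moves(translation=[[0, 0, 0], [0, 0, 0], [0, 0, 0], [0, 0, 0], [0, 0, 0], [0, 0, 0], [0, 0, 0], [0, 0, 0]], delta_rot=[[0, 0, 0.1393], [0, 0, 0.1393], [0, 0, 0.1393], [0, 0, 0.1393], [0, 0, 0.1393], [0, 0, 0.1393], [0, 0, 0.1393], [0, 0, 0.1393]], grip=50)

```text
t: 1.05
tcp_pos: [0.2426, 0.5759, 0.2053]
ee_rot: [0.0, 1.0, 0.026, -0.0]
ft_force: [-0.5, 0.1, 0.5]
gripper_width: 0.0504
```

Request:
apply_moves(translation=[[0.35, 0.95, 0], [0.35, 0.95, 0], [0.35, 0.95, 0], [0.35, 0.95, 0], [0.35, 0.95, 0], [0.35, 0.95, 0], [0.35, 0.95, 0], [0.35, 0.95, 0], [0.35, 0.95, 0], [0.35, 0.95, 0], [0.35, 0.95, 0]], delta_rot=[[0, 0, 0], [0, 0, 0], [0, 0, 0], [0, 0, 0], [0, 0, 0], [0, 0, 0], [0, 0, 0], [0, 0, 0], [0, 0, 0], [0, 0, 0], [0, 0, 0]])

```text
t: 2.15
tcp_pos: [0.3541, 0.3197, 0.2055]
ee_rot: [-0.0, 1.0, 0.029, -0.0]
ft_force: [0.6, 0.9, 0.0]
gripper_width: 0.05
```

Request:
apply_moves(translation=[[0.35, 0.95, 0], [0.35, 0.95, 0], [0.35, 0.95, 0], [0.35, 0.95, 0], [0.35, 0.95, 0], [0.35, 0.95, 0], [0.35, 0.95, 0], [0.35, 0.95, 0], [0, 0, 0], [0, 0, 0]], delta_rot=[[0, 0, 0], [0, 0, 0], [0, 0, 0], [0, 0, 0], [0, 0, 0], [0, 0, 0], [0, 0, 0], [0, 0, 0], [0, 0, 0], [0, 0, 0]])

```text
t: 3.15
tcp_pos: [0.4346, 0.135, 0.2055]
ee_rot: [0.0, 1.0, 0.028, -0.0]
ft_force: [-0.2, 0.2, -0.5]
gripper_width: 0.0501
```

```bash
cat >> h.py <<'E'
from scipy.spatial.transform import Rotation as Ro
YAW=.058; O=np.array([.511,.195])
def cw(x,y,z): # chassis->world
    c,s=np.cos(YAW),np.sin(YAW); return np.array([O[0]+c*x-s*y,O[1]+s*x+c*y,z])
def pose():
    s=env.read_state(); q=s['ee_rot']; return s,Ro.from_quat([*q[1:],q[0]])
def go(p,yaw=None):
    yaw=YAW if yaw is None else yaw
    s,R=pose(); T=Ro.from_matrix(np.array([[np.cos(yaw),np.sin(yaw),0],[np.sin(yaw),-np.cos(yaw),0],[0,0,-1]]))
    print('t',round(s['t'],2),'tcp',s['tcp_pos'].round(4),'F',s['ft_force'].round(1),'w',s['gripper_width'].round(4))
    print('shift now-frame units',(R.inv().apply(p-s['tcp_pos'])/.025).round(3),'rot',(R.inv()*T).as_rotvec().round(4),'shift target-frame',(T.inv().apply(p-s['tcp_pos'])/.025).round(3))
E
python3 - <<'E'
from h import *
go(cw(-.052,-.129,.15))
w=cam('wrist','w1.png')
for i,y in enumerate([-.087,-.029,.029,.087]): print(proj(w,cw(0,y,.13)).round(1))
print('knob',proj(w,cw(-.052,-.128,.115)))
E
```

```text
Traceback (most recent call last):
  File "h.py", line 26, in go
    print('t',round(s['t'],2),'tcp',s['tcp_pos'].round(4),'F',s['ft_force'].round(1),'w',s['gripper_width'].round(4))
                                                                                         ^^^^^^^^^^^^^^^^^^^^^^^^
AttributeError: 'float' object has no attribute 'round'
```

```bash
sed -i "s/s\['gripper_width'\].round(4)/round(s['gripper_width'],4)/" h.py
python3 - <<'E'
from h import *
go(cw(-.052,-.129,.205))
w=cam('wrist','w1.png')
for i,y in enumerate([-.087,-.029,.029,.087]): print(proj(w,cw(0,y,.13)).round(1))
print('knob',proj(w,cw(-.052,-.128,.115)))
E
```

```text
t 3.15 tcp [0.4346 0.135  0.2055] F [-0.2  0.2 -0.5] w 0.0501
shift now-frame units [1.114 2.94  0.018] rot [ 0.      0.0001 -0.0012] shift target-frame [1.111 2.941 0.018]
[403.6 243.8]
[407.8 184.1]
[412.5 117.9]
[417.8  44. ]
knob [347.23430802 275.52841898]
```

View pics/w1.png

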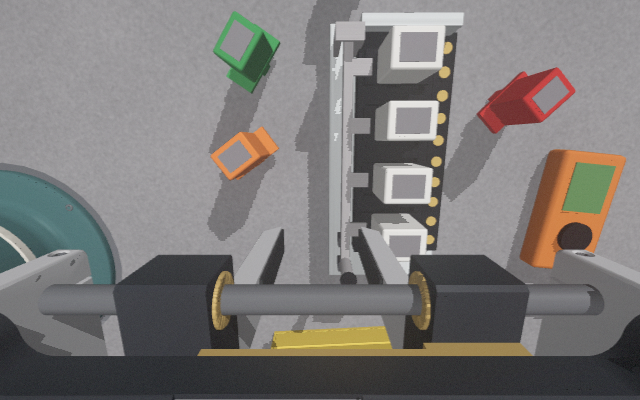

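In the wrist view the relay tops sit at (418,47), (414,120), (409,184) and (404,246). The knob is at about (348,276). All of these match the predictions to 1–3 px. Next I grip the knob.

Request:
apply_moves(translation=[[0.37, 0.98, 0], [0.37, 0.98, 0], [0.37, 0.98, 0], [0, 0, 0.82], [0, 0, 0.82], [0, 0, 0.82], [0, 0, 0.82], [0, 0, 0.82], [0, 0, 0.82], [0, 0, 0]], delta_rot=[[0, 0, 0], [0, 0, 0], [0, 0, 0], [0, 0, 0], [0, 0, 0], [0, 0, 0], [0, 0, 0], [0, 0, 0], [0, 0, 0], [0, 0, 0]])

```text
t: 4.2
tcp_pos: [0.4651, 0.0638, 0.0806]
ee_rot: [0.001, 1.0, 0.029, -0.002]
ft_force: [-0.0, 0.1, 0.9]
gripper_width: 0.0498
```

Request:
apply_moves(translation=[[0, 0, 0], [0, 0, 0], [0, 0, 0], [0, 0, 0], [0, 0, 0], [0, 0, 0], [0, 0, 0], [0, 0, 0]], delta_rot=[[0, 0, 0], [0, 0, 0], [0, 0, 0], [0, 0, 0], [0, 0, 0], [0, 0, 0], [0, 0, 0], [0, 0, 0]], grip=0, force=30)

```text
t: 5.0
tcp_pos: [0.4672, 0.0634, 0.0828]
ee_rot: [-0.0, 1.0, 0.029, 0.001]
ft_force: [4.9, 1.1, 4.0]
gripper_width: 0.0135
```

Request:
apply_moves(translation=[[0, 0.1, 0], [0, 0.1, 0], [0, 0.1, 0], [0, 0.1, 0], [0, 0.1, 0], [0, 0.1, 0], [0, 0.1, 0], [0, 0.1, 0], [0, 0, 0]], delta_rot=[[0, 0, 0], [0, 0, 0], [0, 0, 0], [0, 0, 0], [0, 0, 0], [0, 0, 0], [0, 0, 0], [0, 0, 0], [0, 0, 0]])

```text
t: 5.9
tcp_pos: [0.4684, 0.0432, 0.0828]
ee_rot: [-0.0, 1.0, 0.029, 0.001]
ft_force: [4.9, 0.7, 4.4]
gripper_width: 0.0137
```

Request:
apply_moves(translation=[[0, 0.06, 0], [0, 0.06, 0], [0, 0.06, 0], [0, 0.06, 0], [0, 0.06, 0]], delta_rot=[[0, 0, 0], [0, 0, 0], [0, 0, 0], [0, 0, 0], [0, 0, 0]])

```text
t: 6.4
tcp_pos: [0.4688, 0.0361, 0.0828]
ee_rot: [-0.0, 1.0, 0.029, 0.001]
ft_force: [5.3, 3.7, 5.1]
gripper_width: 0.0137
```

Request:
apply_moves(translation=[[0, 0.04, 0], [0, 0.04, 0], [0, 0, 0], [0, 0, 0]], delta_rot=[[0, 0, 0], [0, 0, 0], [0, 0, 0], [0, 0, 0]])

```text
t: 6.8
tcp_pos: [0.4688, 0.0358, 0.0828]
ee_rot: [-0.001, 1.0, 0.03, 0.001]
ft_force: [4.1, 14.4, 3.9]
gripper_width: 0.0135
```

```bash
python3 - <<'E'
from h import *
s,_=pose(); print((s['tcp_pos'][:2]-O)@np.array([[np.cos(YAW),-np.sin(YAW)],[np.sin(YAW),np.cos(YAW)]]),s['ft_force'],s['gripper_width'])
E
```

```text
[-0.05133367 -0.15643935] [ 4.14149034 14.36178719  3.89637387] 0.013518432668054484
```

The bar met its end stop with a 14 N reaction. That puts the home TCP at chassis y ≈ -0.127. I'll release it and go to the first relay at chassis y = -0.087.

Request:
apply_moves(translation=[[0, -0.06, 0], [0, 0, 0], [0, 0, 0]], delta_rot=[[0, 0, 0], [0, 0, 0], [0, 0, 0]])

```text
t: 7.1
tcp_pos: [0.4688, 0.036, 0.0828]
ee_rot: [-0.0, 1.0, 0.029, 0.001]
ft_force: [4.8, 5.0, 4.2]
gripper_width: 0.0136
```

Request:
apply_moves(translation=[[0, 0, 0], [0, 0, 0], [0, 0, 0], [0, 0, 0], [0, 0, -0.8], [0, 0, -0.8], [0, 0, -0.8], [0, 0, -0.8], [0, 0, -0.8], [0, 0, 0], [0, 0, 0]], delta_rot=[[0, 0, 0], [0, 0, 0], [0, 0, 0], [0, 0, 0], [0, 0, 0], [0, 0, 0], [0, 0, 0], [0, 0, 0], [0, 0, 0], [0, 0, 0], [0, 0, 0]], grip=62)

```text
t: 8.2
tcp_pos: [0.4681, 0.0353, 0.1824]
ee_rot: [-0.0, 1.0, 0.029, 0.0]
ft_force: [0.2, 0.9, 0.5]
gripper_width: 0.062
```

```bash
python3 - <<'E'
from h import *
go(cw(0,-.087,.078))
c=cam('top');im=c['pixels'][:,:,::-1]
cv2.imwrite('pics/crop2.png',cv2.resize(im[165:275,190:470],None,fx=2.8,fy=2.8,interpolation=cv2.INTER_CUBIC))
E
```

```text
t 8.2 tcp [0.4681 0.0353 0.1824] F [0.2 0.9 0.5] w 0.062
shift now-frame units [ 2.08  -2.796  4.177] rot [-0.0003 -0.0003 -0.0003] shift target-frame [ 2.083 -2.796  4.175]
```

View pics/crop2.png

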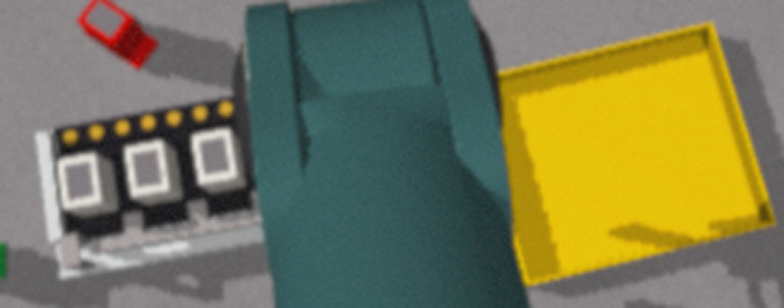

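In this picture the tabs stand between the relays, at (133,220) and (200,200), so the bar is open. Now I grip the relay at y = -0.087.

Request:
apply_moves(translation=[[0.7, -0.93, 0], [0.7, -0.93, 0], [0.68, -0.93, 0], [0, 0, 0], [0, 0, 0.8], [0, 0, 0.8], [0, 0, 0.8], [0, 0, 0.8], [0, 0, 0.6], [0, 0, 0.38], [0, 0, 0], [0, 0, 0]], delta_rot=[[0, 0, 0], [0, 0, 0], [0, 0, 0], [0, 0, 0], [0, 0, 0], [0, 0, 0], [0, 0, 0], [0, 0, 0], [0, 0, 0], [0, 0, 0], [0, 0, 0], [0, 0, 0]])

```text
t: 9.45
tcp_pos: [0.5161, 0.1076, 0.0782]
ee_rot: [0.0, 1.0, 0.029, -0.0]
ft_force: [-0.2, 0.0, -0.6]
gripper_width: 0.0618
```

Request:
apply_moves(translation=[[0, 0, 0], [0, 0, 0], [0, 0, 0], [0, 0, 0], [0, 0, 0], [0, 0, 0], [0, 0, 0], [0, 0, 0]], delta_rot=[[0, 0, 0], [0, 0, 0], [0, 0, 0], [0, 0, 0], [0, 0, 0], [0, 0, 0], [0, 0, 0], [0, 0, 0]], grip=30, force=40)

```text
t: 10.25
tcp_pos: [0.5166, 0.108, 0.0785]
ee_rot: [-0.0, 1.0, 0.029, 0.001]
ft_force: [1.9, 0.6, 6.0]
gripper_width: 0.0436
```

```bash
cat >> h.py <<'E'
def rock(a,zr,side,n=6):
    """rows for tilt to absolute angle a about chassis y, from current tilt, pivoting about blade side*22mm at depth zr (its lift); prints constant row"""
E
python3 - <<'E'
from h import *
s,R=pose(); print(s['tcp_pos'].round(4),cw(0,-.087,.078).round(4),R.as_matrix().round(3),s['ft_force'].round(1),s['ft_torque'].round(2),s['gripper_width'])
E
```

```text
[0.5166 0.108  0.0785] [0.516  0.1081 0.078 ] [[ 0.998  0.058  0.001]
 [ 0.058 -0.998  0.   ]
 [ 0.001 -0.    -1.   ]] [1.9 0.6 6. ] [-0.07 -0.14  0.13] 0.043589607460465
```

Request:
apply_moves(translation=[[0.0144, 0, -0.0224], [0.0144, 0, -0.0224], [0.0144, 0, -0.0224], [0.0144, 0, -0.0224], [0.0144, 0, -0.0224], [0.0144, 0, -0.0224]], delta_rot=[[0, -0.02, 0], [0, -0.02, 0], [0, -0.02, 0], [0, -0.02, 0], [0, -0.02, 0], [0, -0.02, 0]])

```text
t: 10.85
tcp_pos: [0.5191, 0.1081, 0.0819]
ee_rot: [0.002, 0.998, 0.029, -0.06]
ft_force: [-1.2, -0.3, 13.4]
gripper_width: 0.0439
```

```bash
cat >> h.py <<'E'
def st():
    s,R=pose(); M=R.as_matrix(); a=np.arctan2(-M[2,0],np.hypot(M[0,0],M[1,0])) # + = -x side up
    C=np.array([[np.cos(YAW),np.sin(YAW)],[-np.sin(YAW),np.cos(YAW)]])
    p=C@(s['tcp_pos'][:2]-O)
    print('t %.2f tilt %.3f ch x %.4f y %.4f z %.4f'%(s['t'],a,*p,s['tcp_pos'][2]),'F',s['ft_force'].round(1),'T',s['ft_torque'].round(2),'w %.4f'%s['gripper_width'])
    # blade bottoms-lift assuming rigid grasp with TCP 18.5mm over flange underside
    for n,x in (('-x',-.022),('+x',.022)):
        print(n,'lift mm',round(1000*(s['tcp_pos'][2]+(R.apply([x,0,.0185]))[2]-.060),1))
E
python3 -c "
from h import *
st()"
```

```text
t 10.85 tilt 0.121 ch x 0.0030 y -0.0872 z 0.0819 F [-1.2 -0.3 13.4] T [ 0.02 -1.01  0.1 ] w 0.0439
-x lift mm 6.2
+x lift mm 0.9
```

Request:
apply_moves(translation=[[-0.0144, 0, -0.016], [-0.0144, 0, -0.016], [-0.0144, 0, -0.016], [-0.0144, 0, -0.016], [-0.0144, 0, -0.016], [-0.0144, 0, -0.016]], delta_rot=[[0, 0.02, 0], [0, 0.02, 0], [0, 0.02, 0], [0, 0.02, 0], [0, 0.02, 0], [0, 0.02, 0]])

```text
t: 11.45
tcp_pos: [0.5157, 0.1079, 0.0829]
ee_rot: [0.0, 1.0, 0.029, -0.001]
ft_force: [6.7, 2.6, -14.5]
gripper_width: 0.0438
```

Request:
apply_moves(translation=[[-0.0144, 0, -0.016], [-0.0144, 0, -0.016], [-0.0144, 0, -0.016], [-0.0144, 0, -0.016], [-0.0144, 0, -0.016], [-0.0144, 0, -0.016]], delta_rot=[[0, 0.02, 0], [0, 0.02, 0], [0, 0.02, 0], [0, 0.02, 0], [0, 0.02, 0], [0, 0.02, 0]])

```text
t: 12.05
tcp_pos: [0.5124, 0.1077, 0.085]
ee_rot: [-0.001, 0.998, 0.029, 0.059]
ft_force: [-4.2, 2.7, -22.0]
gripper_width: 0.0438
```

```bash
python3 -c "
from h import *
st()"
```

```text
t 12.05 tilt -0.118 ch x -0.0037 y -0.0873 z 0.0850 F [ -4.2   2.7 -22. ] T [ 0.66  2.08 -0.01] w 0.0438
-x lift mm 4.1
+x lift mm 9.3
```

Net pull reached 22 N, so I ease down right away.

Request:
apply_moves(translation=[[0, 0, 0.04], [0, 0, 0.03], [0, 0, 0]], delta_rot=[[0, 0, 0], [0, 0, 0], [0, 0, 0]])

```text
t: 12.35
tcp_pos: [0.5128, 0.1077, 0.0846]
ee_rot: [-0.002, 0.998, 0.029, 0.059]
ft_force: [-18.2, 0.5, 12.2]
gripper_width: 0.044
```

```bash
python3 - <<'E'
from h import *
st()
w=cam('wrist','w2.png')
im=cv2.imread('pics/w2.png'); cv2.imwrite('pics/w2.png',im[:, 60:])
E
```

```text
t 12.35 tilt -0.117 ch x -0.0033 y -0.0872 z 0.0846 F [-18.2   0.5  12.2] T [-0.14  5.04 -0.13] w 0.0440
-x lift mm 3.7
+x lift mm 8.8
```

View pics/w2.png

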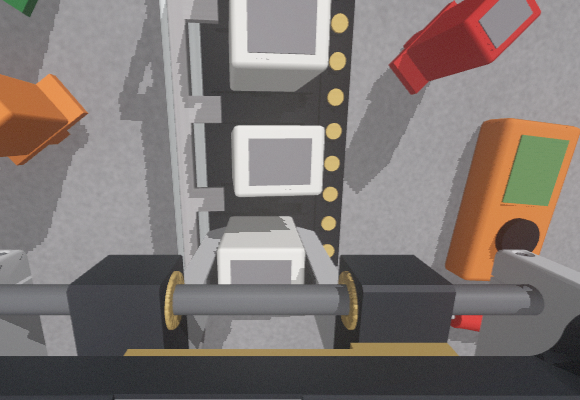

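Request:
apply_moves(translation=[[0.018, 0, -0.0112], [0.02, 0, -0.0112], [0.02, 0, -0.0112], [0.02, 0, -0.0112], [0.02, 0, -0.0112], [0.02, 0, -0.0112]], delta_rot=[[0, -0.02, 0], [0, -0.02, 0], [0, -0.02, 0], [0, -0.02, 0], [0, -0.02, 0], [0, -0.02, 0]])

```text
t: 13.0
tcp_pos: [0.5165, 0.1079, 0.0861]
ee_rot: [0.0, 1.0, 0.029, -0.001]
ft_force: [-6.1, 0.8, -12.7]
gripper_width: 0.0439
```

```bash
python3 -c "
from h import *
st()"
```

```text
t 13.00 tilt 0.002 ch x 0.0004 y -0.0873 z 0.0861 F [ -6.1   0.8 -12.7] T [0.37 1.01 0.05] w 0.0439
-x lift mm 7.6
+x lift mm 7.5
```

Request:
apply_moves(translation=[[0.02, 0, -0.008], [0.02, 0, -0.01], [0.02, 0, -0.01], [0.02, 0, -0.01]], delta_rot=[[0, -0.02, 0], [0, -0.02, 0], [0, -0.02, 0], [0, -0.02, 0]])

```text
t: 13.4
tcp_pos: [0.5192, 0.1081, 0.0875]
ee_rot: [0.001, 0.999, 0.029, -0.04]
ft_force: [-4.8, 1.0, -5.9]
gripper_width: 0.0439
```

Request:
apply_moves(translation=[[0.02, 0, -0.01], [0.02, 0, -0.01], [0.02, 0, -0.01]], delta_rot=[[0, -0.02, 0], [0, -0.02, 0], [0, -0.02, 0]])

```text
t: 13.7
tcp_pos: [0.5212, 0.1082, 0.0884]
ee_rot: [0.002, 0.997, 0.029, -0.07]
ft_force: [-4.4, 1.3, 0.6]
gripper_width: 0.0439
```

```bash
python3 -c "
from h import *
st()"
```

```text
t 13.70 tilt 0.140 ch x 0.0052 y -0.0873 z 0.0884 F [-4.4  1.3  0.6] T [ 0.24  1.02 -0.12] w 0.0439
-x lift mm 13.1
+x lift mm 7.0
```

Request:
apply_moves(translation=[[-0.02, 0, -0.006], [-0.02, 0, -0.008], [-0.02, 0, -0.008], [-0.02, 0, -0.008], [-0.02, 0, -0.008], [-0.02, 0, -0.008], [-0.02, 0, -0.008]], delta_rot=[[0, 0.02, 0], [0, 0.02, 0], [0, 0.02, 0], [0, 0.02, 0], [0, 0.02, 0], [0, 0.02, 0], [0, 0.02, 0]])

```text
t: 14.4
tcp_pos: [0.5178, 0.1081, 0.0899]
ee_rot: [-0.0, 1.0, 0.029, 0.001]
ft_force: [-0.2, 1.7, -1.9]
gripper_width: 0.0439
```

Request:
apply_moves(translation=[[-0.02, 0, -0.008], [-0.02, 0, -0.008], [-0.02, 0, -0.008], [-0.02, 0, -0.008]], delta_rot=[[0, 0.02, 0], [0, 0.02, 0], [0, 0.02, 0], [0, 0.02, 0]])

```text
t: 14.8
tcp_pos: [0.5155, 0.1079, 0.0902]
ee_rot: [-0.001, 0.999, 0.029, 0.041]
ft_force: [-0.5, 1.8, 3.3]
gripper_width: 0.0438
```

```bash
python3 -c "
from h import *
st()"
```

```text
t 14.80 tilt -0.082 ch x -0.0006 y -0.0872 z 0.0902 F [-0.5  1.8  3.3] T [0.37 0.47 0.03] w 0.0438
-x lift mm 10.0
+x lift mm 13.6
```

Request:
apply_moves(translation=[[0.02, 0, -0.014], [0.02, 0, -0.014], [0.02, 0, -0.014], [0.02, 0, -0.014]], delta_rot=[[0, -0.02, 0], [0, -0.02, 0], [0, -0.02, 0], [0, -0.02, 0]])

```text
t: 15.2
tcp_pos: [0.5176, 0.1077, 0.0915]
ee_rot: [0.0, 1.0, 0.029, -0.001]
ft_force: [-0.3, 0.3, -1.5]
gripper_width: 0.0435
```

Request:
apply_moves(translation=[[0, 0, -0.02], [0, 0, -0.02], [0, 0, 0]], delta_rot=[[0, 0, 0], [0, 0, 0], [0, 0, 0]])

```text
t: 15.5
tcp_pos: [0.5172, 0.1078, 0.0925]
ee_rot: [0.0, 1.0, 0.029, 0.0]
ft_force: [0.2, 0.3, -1.0]
gripper_width: 0.0437
```

```bash
python3 -c "
from h import *
st()"
```

```text
t 15.50 tilt -0.000 ch x 0.0012 y -0.0874 z 0.0925 F [ 0.2  0.3 -1. ] T [-0.05  0.05  0.04] w 0.0437
-x lift mm 14.0
+x lift mm 14.0
```

The relay is free: lift is 14 mm and the sensed force is only its weight. I lift it clear and measure the tray.

Request:
apply_moves(translation=[[0, 0, -0.3], [0, 0, -0.8], [0, 0, -0.8], [0, 0, -0.8], [0, 0, -0.8], [0, 0, -0.8], [0, 0, 0]], delta_rot=[[0, 0, 0], [0, 0, 0], [0, 0, 0], [0, 0, 0], [0, 0, 0], [0, 0, 0], [0, 0, 0]])

```text
t: 16.2
tcp_pos: [0.5184, 0.1081, 0.2028]
ee_rot: [-0.001, 1.0, 0.029, 0.002]
ft_force: [0.2, 0.6, -2.6]
gripper_width: 0.0438
```

```bash
cat >> h.py <<'E'
def tray(c):
    im=c['pixels'][:,:,::-1]; hsv=cv2.cvtColor(im,cv2.COLOR_BGR2HSV)
    y=cv2.inRange(hsv,(20,130,60),(36,255,255))
    ct=max(cv2.findContours(y,cv2.RETR_EXTERNAL,cv2.CHAIN_APPROX_NONE)[0],key=cv2.contourArea)
    g=cv2.convexHull(np.array([onz(c,*p[0],.035)[:2]*1000 for p in ct],np.float32))
    r=cv2.minAreaRect(g); b=cv2.boxPoints(r)
    return r,b,cv2.approxPolyDP(cv2.convexHull(ct),3,True)[:,0]
E
python3 - <<'E'
from h import *
st()
c=cam('top','t3.png')
r,b,a=tray(c); print(r,b.round(0).tolist(),a.tolist())
print([onz(c,u,v,.035)[:2].round(3).tolist() for u,v in [(359,191),(446,175),(467,245),(378,266)]])
E
```

```text
t 16.20 tilt -0.004 ch x 0.0023 y -0.0871 z 0.2028 F [ 0.2  0.6 -2.6] T [-0.05  0.09  0.05] w 0.0438
-x lift mm 124.2
+x lift mm 124.3
((523.0577392578125, -199.26181030273438), (200.81202697753906, 244.6410369873047), 6.311456680297852) [[410.0, -89.0], [437.0, -332.0], [636.0, -310.0], [609.0, -67.0]] [[441, 160], [463, 230], [374, 252], [356, 180]]
[[0.576, -0.075], [0.591, -0.313], [0.4, -0.331], [0.375, -0.095]]
```

View pics/t3.png

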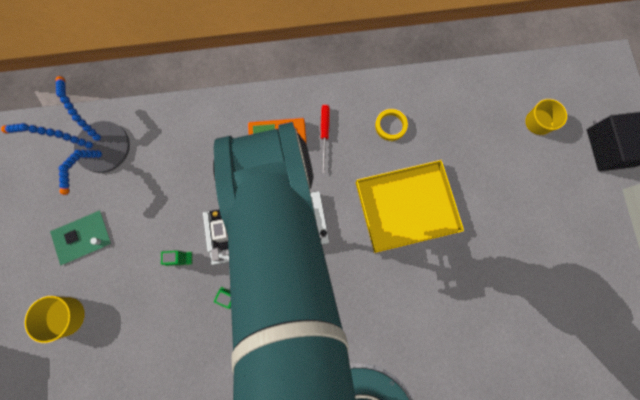

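The tray has been knocked by about 35 mm. Its image corners are now (441,160), (463,230), (374,252) and (356,180), which puts its centre near (0.523, -0.201) with yaw 0.11.

```bash
cat >> h.py <<'E'
def slot(c,yaw,y,z,x=0): return np.array([c[0]+np.cos(yaw)*x-np.sin(yaw)*y,c[1]+np.sin(yaw)*x+np.cos(yaw)*y,z])
E
python3 -c "
from h import *
go(slot((.523,-.2015),.11,-.078,.20),.11)"
```

```text
t 16.25 tcp [0.5177 0.1082 0.2012] F [ 0.2  0.9 -1.8] w 0.0434
shift now-frame units [-0.34  15.494  0.033] rot [-0.0009 -0.0021 -0.0523] shift target-frame [-1.149 15.455  0.048]
```

Request:
apply_moves(translation=[[0, 0, 0], [-0.07, 0.6, 0], [-0.08, 0.97, 0], [-0.07, 0.97, 0], [-0.07, 0.97, 0], [-0.07, 0.97, 0], [-0.07, 0.97, 0], [-0.07, 0.97, 0], [-0.07, 0.97, 0], [-0.07, 0.97, 0], [-0.07, 0.97, 0], [-0.07, 0.97, 0]], delta_rot=[[0, 0, -0.052], [0, 0, 0], [0, 0, 0], [0, 0, 0], [0, 0, 0], [0, 0, 0], [0, 0, 0], [0, 0, 0], [0, 0, 0], [0, 0, 0], [0, 0, 0], [0, 0, 0]])

```text
t: 17.45
tcp_pos: [0.5251, -0.1521, 0.1995]
ee_rot: [0.0, 0.999, 0.054, -0.0]
ft_force: [1.5, 0.6, -1.5]
gripper_width: 0.0441
```

Request:
apply_moves(translation=[[-0.07, 0.97, 0], [-0.07, 0.97, 0], [-0.07, 0.97, 0], [-0.07, 0.97, 0], [-0.07, 0.97, 0], [-0.06, 0.3, 0], [0, 0, 0.8], [0, 0, 0.8], [0, 0, 0.8], [0, 0, 0.8], [0, 0, 0]], delta_rot=[[0, 0, 0], [0, 0, 0], [0, 0, 0], [0, 0, 0], [0, 0, 0], [0, 0, 0], [0, 0, 0], [0, 0, 0], [0, 0, 0], [0, 0, 0], [0, 0, 0]])

```text
t: 18.55
tcp_pos: [0.5282, -0.2785, 0.1176]
ee_rot: [-0.001, 0.999, 0.054, -0.002]
ft_force: [0.4, 0.1, -1.5]
gripper_width: 0.0438
```

```bash
python3 - <<'E'
from h import *
go(slot((.523,-.2015),.11,-.078,.037),.11)
c=cam('top'); print(tray(c))
w=cam('wrist','w3.png')
E
```

```text
t 18.55 tcp [ 0.5282 -0.2785  0.1176] F [ 0.4  0.1 -1.5] w 0.0438
shift now-frame units [0.145 0.042 3.222] rot [-0.0017  0.0039 -0.0013] shift target-frame [0.133 0.036 3.223]
(((522.7234497070312, -198.62437438964844), (201.00704956054688, 243.27540588378906), 6.415329933166504), array([[ 409.25812 ,  -88.9781  ],
       [ 436.44046 , -330.73013 ],
       [ 636.1888  , -308.27063 ],
       [ 609.0065  ,  -66.518616]], dtype=float32), array([[441, 160],
       [444, 211],
       [431, 237],
       [374, 252],
       [356, 180]], dtype=int32))
```

View pics/w3.png

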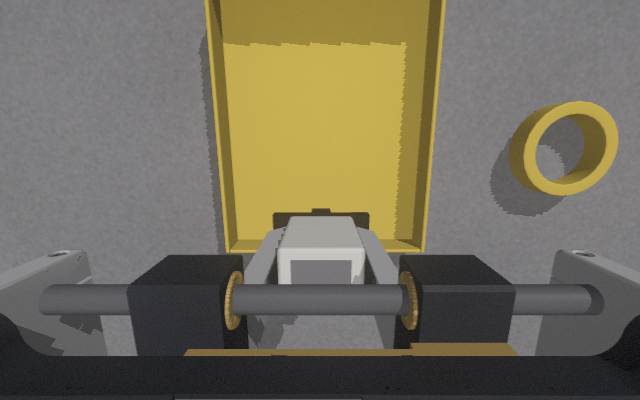

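In the wrist view the relay is held over the tray's far end. The near rim corners are at about (229,250) and (424,248).

```bash
python3 - <<'E'
from h import *
w=cam('wrist')
P=[onz(w,u,v,.035)[:2] for u,v in [(229,250),(424,248),(208,0),(443,0)]]
print(np.round(P,4)); 
for x,y in [(-.1,-.12),(.1,-.12)]: print(slot((.523,-.2),.111,y,0,x))
E
```

```text
[[ 0.4425 -0.331 ]
 [ 0.6369 -0.3075]
 [ 0.4177 -0.1122]
 [ 0.6104 -0.0912]]
[ 0.43690808 -0.33033872  0.        ]
[ 0.63567725 -0.30818428  0.        ]
```

Request:
apply_moves(translation=[[0.13, 0.03, 0.5], [0, 0, 0.6], [0, 0, 0.6], [0, 0, 0.6], [0, 0, 0.5], [0, 0, 0.3], [0, 0, 0.1], [0, 0, 0]], delta_rot=[[0, 0, 0], [0, 0, 0], [0, 0, 0], [0, 0, 0], [0, 0, 0], [0, 0, 0], [0, 0, 0], [0, 0, 0]])

```text
t: 19.5
tcp_pos: [0.5333, -0.2797, 0.0399]
ee_rot: [0.0, 0.999, 0.055, -0.0]
ft_force: [0.4, 0.3, -2.1]
gripper_width: 0.0438
```

Request:
apply_moves(translation=[[0, 0, 0.04], [0, 0, 0.04], [0, 0, 0.02], [0, 0, 0]], delta_rot=[[0, 0, 0], [0, 0, 0], [0, 0, 0], [0, 0, 0]])

```text
t: 19.9
tcp_pos: [0.5333, -0.2796, 0.0377]
ee_rot: [0.0, 0.998, 0.055, 0.0]
ft_force: [0.2, 0.1, -1.7]
gripper_width: 0.0438
```

Request:
apply_moves(translation=[[0, 0, 0.04], [0, 0, 0.03], [0, 0, 0.03], [0, 0, 0]], delta_rot=[[0, 0, 0], [0, 0, 0], [0, 0, 0], [0, 0, 0]])

```text
t: 20.3
tcp_pos: [0.5332, -0.2796, 0.0349]
ee_rot: [-0.0, 0.999, 0.055, -0.0]
ft_force: [0.1, 0.4, -1.7]
gripper_width: 0.0438
```

Request:
apply_moves(translation=[[0, 0, 0.02], [0, 0, 0.02], [0, 0, 0]], delta_rot=[[0, 0, 0], [0, 0, 0], [0, 0, 0]])

```text
t: 20.6
tcp_pos: [0.5333, -0.2797, 0.0345]
ee_rot: [-0.0, 0.999, 0.055, 0.0]
ft_force: [-2.6, 2.2, 7.3]
gripper_width: 0.044
```

Request:
apply_moves(translation=[[0, 0, 0], [0, 0, 0], [0, 0, 0], [0, 0, -0.3], [0, 0, -0.9], [0, 0, -0.9], [0, 0, -0.9], [0, 0, -0.9], [0, 0, -0.9], [0, 0, -0.9], [0, 0, -0.9], [0, 0, 0]], delta_rot=[[0, 0, 0], [0, 0, 0], [0, 0, 0], [0, 0, 0], [0, 0, 0], [0, 0, 0], [0, 0, 0], [0, 0, 0], [0, 0, 0], [0, 0, 0], [0, 0, 0], [0, 0, 0]], grip=62)

```text
t: 21.8
tcp_pos: [0.5343, -0.2804, 0.2024]
ee_rot: [0.001, 0.999, 0.055, 0.002]
ft_force: [-0.2, -0.6, -1.4]
gripper_width: 0.0622
```

Request:
apply_moves(translation=[[0, 0, 0], [0.01, -0.97, 0], [0.01, -0.97, 0], [0.01, -0.97, 0], [0.01, -0.97, 0], [0.01, -0.97, 0], [0.01, -0.97, 0], [0.01, -0.97, 0], [0.01, -0.97, 0], [0.01, -0.97, 0], [0.01, -0.97, 0], [0.01, -0.97, 0]], delta_rot=[[0, 0, 0.052], [0, 0, 0], [0, 0, 0], [0, 0, 0], [0, 0, 0], [0, 0, 0], [0, 0, 0], [0, 0, 0], [0, 0, 0], [0, 0, 0], [0, 0, 0], [0, 0, 0]])

```text
t: 23.0
tcp_pos: [0.5203, -0.0122, 0.199]
ee_rot: [-0.0, 1.0, 0.029, -0.0]
ft_force: [0.7, 0.0, 0.3]
gripper_width: 0.0619
```

Request:
apply_moves(translation=[[0.01, -0.97, 0], [0.01, -0.97, 0], [0.01, -0.97, 0], [0.01, -0.97, 0], [0.01, -0.97, 0], [0.01, -0.97, 0], [0.01, -0.97, 0], [0, 0, 0], [0, 0, 0]], delta_rot=[[0, 0, 0], [0, 0, 0], [0, 0, 0], [0, 0, 0], [0, 0, 0], [0, 0, 0], [0, 0, 0], [0, 0, 0], [0, 0, 0]])

```text
t: 23.9
tcp_pos: [0.5124, 0.1563, 0.1988]
ee_rot: [0.0, 1.0, 0.029, -0.0]
ft_force: [-0.4, -0.3, 1.2]
gripper_width: 0.0621
```

```bash
python3 - <<'E'
from h import *
go(cw(0,-.029,.078)); c=cam('top'); print(tray(c)[0])
im=c['pixels'][:,:,::-1]; cv2.imwrite('pics/t4.png',cv2.resize(im[150:265,200:480],None,fx=2.8,fy=2.8,interpolation=cv2.INTER_CUBIC))
E
```

```text
t 23.9 tcp [0.5124 0.1563 0.1988] F [-0.4 -0.3  1.2] w 0.0621
shift now-frame units [ 0.034 -0.39   4.833] rot [0.0005 0.0004 0.0002] shift target-frame [ 0.033 -0.388  4.833]
((522.8402099609375, -199.34542846679688), (200.9147491455078, 244.73150634765625), 6.427569389343262)
```

View pics/t4.png

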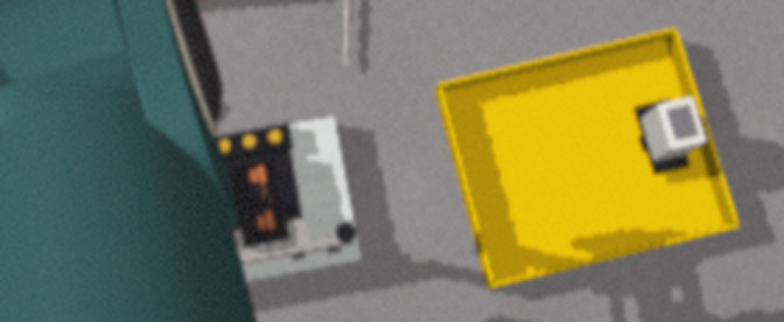

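Relay 1 stands upright in the tray at (675,130), and its socket is empty. Next is the relay at y = -0.029.

Request:
apply_moves(translation=[[0.03, -0.39, 0], [0, 0, 0.5], [0, 0, 0.8], [0, 0, 0.8], [0, 0, 0.8], [0, 0, 0.8], [0, 0, 0.7], [0, 0, 0.41], [0, 0, 0], [0, 0, 0], [0, 0, 0]], delta_rot=[[0, 0, 0], [0, 0, 0], [0, 0, 0], [0, 0, 0], [0, 0, 0], [0, 0, 0], [0, 0, 0], [0, 0, 0], [0, 0, 0], [0, 0, 0], [0, 0, 0]])

```text
t: 25.05
tcp_pos: [0.5133, 0.1663, 0.0795]
ee_rot: [-0.0, 1.0, 0.029, 0.001]
ft_force: [0.0, -0.4, 0.3]
gripper_width: 0.0622
```

Request:
apply_moves(translation=[[0, 0, 0], [0, 0, 0], [0, 0, 0], [0, 0, 0], [0, 0, 0], [0, 0, 0], [0, 0, 0], [0, 0, 0]], delta_rot=[[0, 0, 0], [0, 0, 0], [0, 0, 0], [0, 0, 0], [0, 0, 0], [0, 0, 0], [0, 0, 0], [0, 0, 0]], grip=30, force=40)

```text
t: 25.85
tcp_pos: [0.5132, 0.1663, 0.0791]
ee_rot: [-0.0, 1.0, 0.029, 0.0]
ft_force: [0.8, 1.3, 5.3]
gripper_width: 0.044
```

Request:
apply_moves(translation=[[0.0144, 0, -0.0224], [0.0144, 0, -0.0224], [0.0144, 0, -0.0224], [0.0144, 0, -0.0224], [0.0144, 0, -0.0224], [0.0144, 0, -0.0224]], delta_rot=[[0, -0.02, 0], [0, -0.02, 0], [0, -0.02, 0], [0, -0.02, 0], [0, -0.02, 0], [0, -0.02, 0]])

```text
t: 26.45
tcp_pos: [0.5157, 0.1665, 0.0826]
ee_rot: [0.002, 0.998, 0.029, -0.061]
ft_force: [-1.7, -0.0, 11.1]
gripper_width: 0.0439
```

```bash
python3 -c "
from h import *
st()"
```

```text
t 26.45 tilt 0.121 ch x 0.0030 y -0.0288 z 0.0826 F [-1.7 -0.  11.1] T [-0.08 -0.98  0.15] w 0.0439
-x lift mm 6.9
+x lift mm 1.6
```

Request:
apply_moves(translation=[[-0.016, 0, -0.0112], [-0.016, 0, -0.0112], [-0.016, 0, -0.0112], [-0.016, 0, -0.0112], [-0.016, 0, -0.0112], [-0.016, 0, -0.0112]], delta_rot=[[0, 0.02, 0], [0, 0.02, 0], [0, 0.02, 0], [0, 0.02, 0], [0, 0.02, 0], [0, 0.02, 0]])

```text
t: 27.05
tcp_pos: [0.5124, 0.1662, 0.0833]
ee_rot: [0.0, 1.0, 0.029, -0.0]
ft_force: [5.1, 2.2, -9.8]
gripper_width: 0.0436
```

Request:
apply_moves(translation=[[-0.016, 0, -0.01], [-0.016, 0, -0.01], [-0.016, 0, -0.01], [-0.016, 0, -0.01]], delta_rot=[[0, 0.02, 0], [0, 0.02, 0], [0, 0.02, 0], [0, 0.02, 0]])

```text
t: 27.45
tcp_pos: [0.5103, 0.1661, 0.0842]
ee_rot: [-0.001, 0.999, 0.029, 0.04]
ft_force: [-0.2, 2.5, -11.8]
gripper_width: 0.0439
```

```bash
python3 -c "
from h import *
st()"
```

```text
t 27.45 tilt -0.079 ch x -0.0024 y -0.0289 z 0.0842 F [ -0.2   2.5 -11.8] T [0.64 1.07 0.  ] w 0.0439
-x lift mm 4.0
+x lift mm 7.5
```

Request:
apply_moves(translation=[[-0.018, 0, -0.01], [-0.018, 0, -0.01], [-0.018, 0, -0.01]], delta_rot=[[0, 0.02, 0], [0, 0.02, 0], [0, 0.02, 0]])

```text
t: 27.75
tcp_pos: [0.5089, 0.1659, 0.085]
ee_rot: [-0.002, 0.997, 0.029, 0.07]
ft_force: [-4.4, 2.4, -12.1]
gripper_width: 0.0441
```

Request:
apply_moves(translation=[[0.02, 0, -0.006], [0.02, 0, -0.008], [0.02, 0, -0.01], [0.02, 0, -0.01], [0.02, 0, -0.01], [0.02, 0, -0.01], [0.02, 0, -0.01]], delta_rot=[[0, -0.02, 0], [0, -0.02, 0], [0, -0.02, 0], [0, -0.02, 0], [0, -0.02, 0], [0, -0.02, 0], [0, -0.02, 0]])

```text
t: 28.45
tcp_pos: [0.5133, 0.1662, 0.0873]
ee_rot: [0.0, 1.0, 0.029, -0.001]
ft_force: [-5.2, 2.1, -11.8]
gripper_width: 0.0438
```

```bash
python3 -c "
from h import *
st()"
```

```text
t 28.45 tilt 0.002 ch x 0.0006 y -0.0289 z 0.0873 F [ -5.2   2.1 -11.8] T [0.4  0.93 0.07] w 0.0438
-x lift mm 8.9
+x lift mm 8.8
```

Request:
apply_moves(translation=[[0.02, 0, -0.008], [0.02, 0, -0.008], [0.02, 0, -0.008], [0.02, 0, -0.008], [0.02, 0, -0.008], [0.02, 0, -0.008]], delta_rot=[[0, -0.02, 0], [0, -0.02, 0], [0, -0.02, 0], [0, -0.02, 0], [0, -0.02, 0], [0, -0.02, 0]])

```text
t: 29.05
tcp_pos: [0.5173, 0.1664, 0.0892]
ee_rot: [0.001, 0.998, 0.029, -0.06]
ft_force: [-4.7, 1.1, 7.9]
gripper_width: 0.044
```

Request:
apply_moves(translation=[[-0.02, 0, -0.006], [-0.02, 0, -0.008], [-0.02, 0, -0.008], [-0.02, 0, -0.008], [-0.02, 0, -0.008], [-0.02, 0, -0.008]], delta_rot=[[0, 0.02, 0], [0, 0.02, 0], [0, 0.02, 0], [0, 0.02, 0], [0, 0.02, 0], [0, 0.02, 0]])

```text
t: 29.65
tcp_pos: [0.5134, 0.1664, 0.0901]
ee_rot: [-0.0, 1.0, 0.029, 0.001]
ft_force: [0.8, 2.6, -1.9]
gripper_width: 0.044
```

Request:
apply_moves(translation=[[-0.02, 0, -0.008], [-0.02, 0, -0.008], [-0.02, 0, -0.008], [-0.02, 0, -0.008]], delta_rot=[[0, 0.02, 0], [0, 0.02, 0], [0, 0.02, 0], [0, 0.02, 0]])

```text
t: 30.05
tcp_pos: [0.5113, 0.1662, 0.0907]
ee_rot: [-0.001, 0.999, 0.029, 0.041]
ft_force: [-2.8, 1.5, 6.5]
gripper_width: 0.044
```

```bash
python3 -c "
from h import *
st()"
```

```text
t 30.05 tilt -0.082 ch x -0.0013 y -0.0288 z 0.0907 F [-2.8  1.5  6.5] T [ 0.42  0.98 -0.05] w 0.0440
-x lift mm 10.5
+x lift mm 14.1
```

Request:
apply_moves(translation=[[0.02, 0, -0.014], [0.02, 0, -0.014], [0.02, 0, -0.014], [0.02, 0, -0.014]], delta_rot=[[0, -0.02, 0], [0, -0.02, 0], [0, -0.02, 0], [0, -0.02, 0]])

```text
t: 30.45
tcp_pos: [0.5136, 0.1659, 0.0919]
ee_rot: [0.0, 1.0, 0.029, -0.001]
ft_force: [-0.7, 0.7, -1.4]
gripper_width: 0.0434
```

Request:
apply_moves(translation=[[0, 0, -0.015], [0, 0, -0.015], [0, 0, 0]], delta_rot=[[0, 0, 0], [0, 0, 0], [0, 0, 0]])

```text
t: 30.75
tcp_pos: [0.5132, 0.1661, 0.0926]
ee_rot: [0.0, 1.0, 0.029, 0.0]
ft_force: [-0.3, -0.1, -1.6]
gripper_width: 0.0439
```

```bash
python3 -c "
from h import *
st()"
```

```text
t 30.75 tilt -0.000 ch x 0.0005 y -0.0290 z 0.0926 F [-0.3 -0.1 -1.6] T [-0.02  0.    0.01] w 0.0439
-x lift mm 14.1
+x lift mm 14.1
```

Request:
apply_moves(translation=[[0, 0, -0.3], [0, 0, -0.8], [0, 0, -0.8], [0, 0, -0.8], [0, 0, -0.8], [0, 0, -0.9], [0, 0, 0], [-0.077, 0.6, 0], [-0.077, 0.97, 0], [-0.077, 0.97, 0], [-0.077, 0.97, 0], [-0.077, 0.97, 0]], delta_rot=[[0, 0, 0], [0, 0, 0], [0, 0, 0], [0, 0, 0], [0, 0, 0], [0, 0, 0], [0, 0, -0.053], [0, 0, 0], [0, 0, 0], [0, 0, 0], [0, 0, 0], [0, 0, 0]])

```text
t: 31.95
tcp_pos: [0.5155, 0.0517, 0.2027]
ee_rot: [0.0, 0.999, 0.054, -0.0]
ft_force: [0.5, -0.1, -1.1]
gripper_width: 0.0438
```

Request:
apply_moves(translation=[[-0.077, 0.97, 0], [-0.077, 0.97, 0], [-0.077, 0.97, 0], [-0.077, 0.97, 0], [-0.077, 0.97, 0], [-0.077, 0.97, 0], [-0.077, 0.97, 0], [-0.077, 0.97, 0], [-0.077, 0.97, 0], [-0.077, 0.97, 0], [-0.077, 0.97, 0], [0, 0, 0]], delta_rot=[[0, 0, 0], [0, 0, 0], [0, 0, 0], [0, 0, 0], [0, 0, 0], [0, 0, 0], [0, 0, 0], [0, 0, 0], [0, 0, 0], [0, 0, 0], [0, 0, 0], [0, 0, 0]])

```text
t: 33.15
tcp_pos: [0.5228, -0.2177, 0.2028]
ee_rot: [0.001, 0.999, 0.052, -0.0]
ft_force: [-0.3, 0.3, -1.0]
gripper_width: 0.0436
```

```bash
python3 - <<'E'
from h import *
go(slot((.523,-.2),.111,-.026,.0385),.111)
c=cam('top'); print(tray(c)[0]); w=cam('wrist','w5.png')
for x,y in [(-.1,-.12),(.1,-.12),(-.1,.12),(.1,.12)]: print(proj(w,slot((.523,-.2),.111,y,.035,x)).round(0))
E
```

```text
t 33.15 tcp [ 0.5228 -0.2177  0.2028] F [-0.3  0.3 -1. ] w 0.0436
shift now-frame units [0.092 0.328 6.571] rot [ 0.0014  0.0007 -0.0064] shift target-frame [0.086 0.338 6.571]
((520.1065673828125, -175.40524291992188), (201.16612243652344, 196.55682373046875), 6.358656406402588)
[248. 270.]
[397. 270.]
[234.  77.]
[409.  77.]
```

View pics/w5.png

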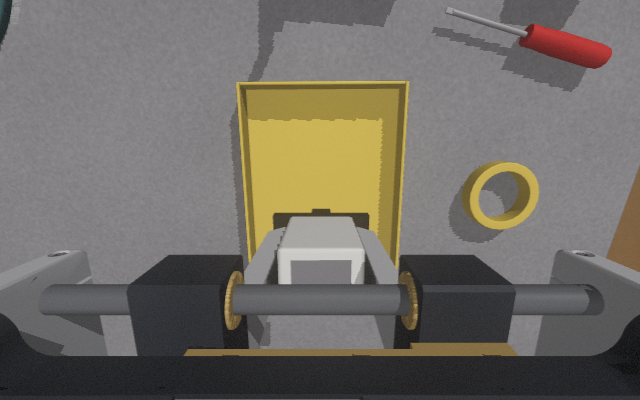

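In the wrist view the tray's far rim corners are at (237,82) and (408,82), within about 5 px of prediction. I lower the relay into the second slot.

Request:
apply_moves(translation=[[0.09, 0.4, 0], [0, 0, 0.7], [0, 0, 0.9], [0, 0, 0.9], [0, 0, 0.9], [0, 0, 0.9], [0, 0, 0.9], [0, 0, 0.7], [0, 0, 0.4], [0, 0, 0.2], [0, 0, 0]], delta_rot=[[0, 0, 0], [0, 0, 0], [0, 0, 0], [0, 0, 0], [0, 0, 0], [0, 0, 0], [0, 0, 0], [0, 0, 0], [0, 0, 0], [0, 0, 0], [0, 0, 0]])

```text
t: 34.35
tcp_pos: [0.5278, -0.2233, 0.0402]
ee_rot: [0.0, 0.998, 0.055, -0.0]
ft_force: [0.3, 0.6, -1.4]
gripper_width: 0.044
```

Request:
apply_moves(translation=[[0, 0, 0.05], [0, 0, 0.04], [0, 0, 0.03], [0, 0, 0]], delta_rot=[[0, 0, 0], [0, 0, 0], [0, 0, 0], [0, 0, 0]])

```text
t: 34.75
tcp_pos: [0.5279, -0.2233, 0.0374]
ee_rot: [0.0, 0.998, 0.055, 0.0]
ft_force: [0.2, 0.1, -0.0]
gripper_width: 0.0441
```

Request:
apply_moves(translation=[[0, 0, 0.04], [0, 0, 0.04], [0, 0, 0.02], [0, 0, 0]], delta_rot=[[0, 0, 0], [0, 0, 0], [0, 0, 0], [0, 0, 0]])

```text
t: 35.15
tcp_pos: [0.5279, -0.2234, 0.0351]
ee_rot: [-0.0, 0.998, 0.055, 0.0]
ft_force: [-2.7, 0.9, 9.5]
gripper_width: 0.0432
```

Request:
apply_moves(translation=[[0, 0, 0.01], [0, 0, 0]], delta_rot=[[0, 0, 0], [0, 0, 0]])

```text
t: 35.35
tcp_pos: [0.5279, -0.2234, 0.0351]
ee_rot: [-0.0, 0.998, 0.055, 0.0]
ft_force: [-5.6, 2.2, 14.1]
gripper_width: 0.0436
```

Request:
apply_moves(translation=[[0, 0, 0], [0, 0, 0], [0, 0, 0], [0, 0, -0.3], [0, 0, -0.9], [0, 0, -0.9], [0, 0, -0.9], [0, 0, -0.9], [0, 0, -0.9], [0, 0, -0.9], [0, 0, -0.9], [0, 0, 0]], delta_rot=[[0, 0, 0], [0, 0, 0], [0, 0, 0], [0, 0, 0], [0, 0, 0], [0, 0, 0], [0, 0, 0], [0, 0, 0], [0, 0, 0], [0, 0, 0], [0, 0, 0], [0, 0, 0]], grip=62)

```text
t: 36.55
tcp_pos: [0.5288, -0.224, 0.2026]
ee_rot: [0.001, 0.998, 0.055, 0.002]
ft_force: [-0.2, 0.5, -0.7]
gripper_width: 0.062
```

Request:
apply_moves(translation=[[0, 0, 0], [0.015, -0.98, 0], [0.015, -0.98, 0], [0.015, -0.98, 0], [0.015, -0.98, 0], [0.015, -0.98, 0], [0.015, -0.98, 0], [0.015, -0.98, 0], [0.015, -0.98, 0], [0.015, -0.98, 0], [0.015, -0.98, 0], [0.015, -0.98, 0]], delta_rot=[[0, 0, 0.052], [0, 0, 0], [0, 0, 0], [0, 0, 0], [0, 0, 0], [0, 0, 0], [0, 0, 0], [0, 0, 0], [0, 0, 0], [0, 0, 0], [0, 0, 0], [0, 0, 0]])

```text
t: 37.75
tcp_pos: [0.5157, 0.0469, 0.1992]
ee_rot: [0.0, 1.0, 0.029, -0.0]
ft_force: [0.2, -0.1, 0.3]
gripper_width: 0.0621
```

Request:
apply_moves(translation=[[0.015, -0.98, 0], [0.015, -0.98, 0], [0.015, -0.98, 0], [0.015, -0.98, 0], [0.015, -0.98, 0], [0.015, -0.98, 0], [0.015, -0.98, 0], [0, 0, 0], [0, 0, 0]], delta_rot=[[0, 0, 0], [0, 0, 0], [0, 0, 0], [0, 0, 0], [0, 0, 0], [0, 0, 0], [0, 0, 0], [0, 0, 0], [0, 0, 0]])

```text
t: 38.65
tcp_pos: [0.5084, 0.2172, 0.1991]
ee_rot: [0.0, 1.0, 0.03, -0.0]
ft_force: [0.5, -1.3, -0.7]
gripper_width: 0.0624
```

```bash
python3 - <<'E'
from h import *
go(cw(0,.029,.0785)); c=cam('top'); print(tray(c)[0])
im=c['pixels'][:,:,::-1]; cv2.imwrite('pics/t6.png',cv2.resize(im[150:265,200:480],None,fx=2.8,fy=2.8,interpolation=cv2.INTER_CUBIC))
E
```

```text
t 38.65 tcp [0.5084 0.2172 0.1991] F [ 0.5 -1.3 -0.7] w 0.0624
shift now-frame units [ 0.053 -0.272  4.823] rot [0.0007 0.0005 0.0011] shift target-frame [ 0.051 -0.269  4.823]
((522.8018188476562, -199.36642456054688), (200.99685668945312, 244.76751708984375), 6.415339469909668)
```

View pics/t6.png

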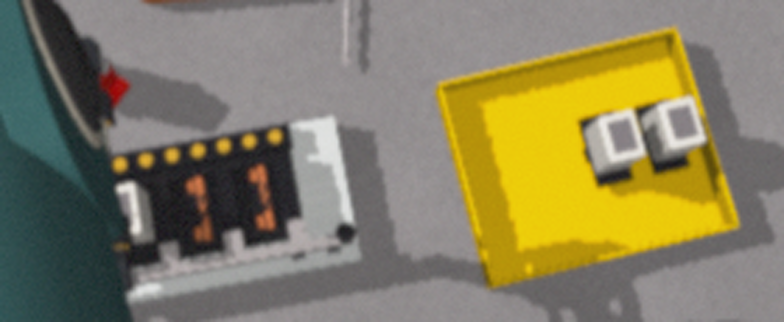

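Two relays stand upright in the tray, at (620,140) and (680,125), and the tray hasn't moved. Third relay, same procedure.

Request:
apply_moves(translation=[[0.05, -0.27, 0], [0, 0, 0.5], [0, 0, 0.8], [0, 0, 0.8], [0, 0, 0.8], [0, 0, 0.8], [0, 0, 0.7], [0, 0, 0.42], [0, 0, 0], [0, 0, 0], [0, 0, 0]], delta_rot=[[0, 0, 0], [0, 0, 0], [0, 0, 0], [0, 0, 0], [0, 0, 0], [0, 0, 0], [0, 0, 0], [0, 0, 0], [0, 0, 0], [0, 0, 0], [0, 0, 0]])

```text
t: 39.8
tcp_pos: [0.51, 0.2242, 0.0797]
ee_rot: [-0.0, 1.0, 0.029, 0.0]
ft_force: [-0.6, -0.2, 1.5]
gripper_width: 0.0619
```

Request:
apply_moves(translation=[[0, 0, 0], [0, 0, 0], [0, 0, 0], [0, 0, 0], [0, 0, 0], [0, 0, 0], [0, 0, 0], [0, 0, 0]], delta_rot=[[0, 0, 0], [0, 0, 0], [0, 0, 0], [0, 0, 0], [0, 0, 0], [0, 0, 0], [0, 0, 0], [0, 0, 0]], grip=30, force=40)

```text
t: 40.6
tcp_pos: [0.5098, 0.2243, 0.0793]
ee_rot: [-0.0, 1.0, 0.029, 0.0]
ft_force: [-0.7, 0.3, 5.9]
gripper_width: 0.0437
```

Request:
apply_moves(translation=[[0.0144, 0, -0.0224], [0.0144, 0, -0.0224], [0.0144, 0, -0.0224], [0.0144, 0, -0.0224], [0.0144, 0, -0.0224], [0.0144, 0, -0.0224]], delta_rot=[[0, -0.02, 0], [0, -0.02, 0], [0, -0.02, 0], [0, -0.02, 0], [0, -0.02, 0], [0, -0.02, 0]])

```text
t: 41.2
tcp_pos: [0.5123, 0.2244, 0.0828]
ee_rot: [0.002, 0.998, 0.029, -0.061]
ft_force: [-3.7, -0.9, 11.1]
gripper_width: 0.0441
```

```bash
python3 -c "
from h import *
st()"
```

```text
t 41.20 tilt 0.121 ch x 0.0030 y 0.0293 z 0.0828 F [-3.7 -0.9 11.1] T [-0.17 -0.48  0.18] w 0.0441
-x lift mm 7.0
+x lift mm 1.7
```

Nearly identical to relay 2, so I repeat the sequence that worked.

Request:
apply_moves(translation=[[-0.016, 0, -0.0112], [-0.016, 0, -0.0112], [-0.016, 0, -0.0112], [-0.016, 0, -0.0112], [-0.016, 0, -0.0112], [-0.016, 0, -0.0112], [-0.016, 0, -0.01], [-0.016, 0, -0.01], [-0.016, 0, -0.01], [-0.016, 0, -0.01]], delta_rot=[[0, 0.02, 0], [0, 0.02, 0], [0, 0.02, 0], [0, 0.02, 0], [0, 0.02, 0], [0, 0.02, 0], [0, 0.02, 0], [0, 0.02, 0], [0, 0.02, 0], [0, 0.02, 0]])

```text
t: 42.2
tcp_pos: [0.5069, 0.224, 0.0845]
ee_rot: [-0.001, 0.999, 0.029, 0.04]
ft_force: [-2.0, 3.4, -14.0]
gripper_width: 0.0434
```

Request:
apply_moves(translation=[[-0.018, 0, -0.01], [-0.018, 0, -0.01], [-0.018, 0, -0.01]], delta_rot=[[0, 0.02, 0], [0, 0.02, 0], [0, 0.02, 0]])

```text
t: 42.5
tcp_pos: [0.5056, 0.2239, 0.0853]
ee_rot: [-0.002, 0.997, 0.029, 0.07]
ft_force: [-4.8, 2.7, -11.1]
gripper_width: 0.044
```

Request:
apply_moves(translation=[[0.02, 0, -0.006], [0.02, 0, -0.008], [0.02, 0, -0.01], [0.02, 0, -0.01], [0.02, 0, -0.01], [0.02, 0, -0.01], [0.02, 0, -0.01]], delta_rot=[[0, -0.02, 0], [0, -0.02, 0], [0, -0.02, 0], [0, -0.02, 0], [0, -0.02, 0], [0, -0.02, 0], [0, -0.02, 0]])

```text
t: 43.2
tcp_pos: [0.51, 0.2241, 0.0874]
ee_rot: [0.0, 1.0, 0.029, -0.001]
ft_force: [-4.6, 1.7, -13.1]
gripper_width: 0.0437
```

```bash
python3 -c "
from h import *
st()"
```

```text
t 43.20 tilt 0.002 ch x 0.0007 y 0.0291 z 0.0874 F [ -4.6   1.7 -13.1] T [0.51 0.83 0.02] w 0.0437
-x lift mm 9.0
+x lift mm 8.9
```

Request:
apply_moves(translation=[[0.02, 0, -0.008], [0.02, 0, -0.008], [0.02, 0, -0.008], [0.02, 0, -0.008], [0.02, 0, -0.008], [0.02, 0, -0.008]], delta_rot=[[0, -0.02, 0], [0, -0.02, 0], [0, -0.02, 0], [0, -0.02, 0], [0, -0.02, 0], [0, -0.02, 0]])

```text
t: 43.8
tcp_pos: [0.5141, 0.2244, 0.0895]
ee_rot: [0.001, 0.998, 0.029, -0.06]
ft_force: [-3.8, 0.5, 7.0]
gripper_width: 0.0441
```

Request:
apply_moves(translation=[[-0.02, 0, -0.006], [-0.02, 0, -0.008], [-0.02, 0, -0.008], [-0.02, 0, -0.008], [-0.02, 0, -0.008], [-0.02, 0, -0.008], [-0.02, 0, -0.008], [-0.02, 0, -0.008], [-0.02, 0, -0.008], [-0.02, 0, -0.008]], delta_rot=[[0, 0.02, 0], [0, 0.02, 0], [0, 0.02, 0], [0, 0.02, 0], [0, 0.02, 0], [0, 0.02, 0], [0, 0.02, 0], [0, 0.02, 0], [0, 0.02, 0], [0, 0.02, 0]])

```text
t: 44.8
tcp_pos: [0.508, 0.2241, 0.0909]
ee_rot: [-0.001, 0.999, 0.029, 0.041]
ft_force: [-2.7, 2.3, 5.2]
gripper_width: 0.0438
```

Request:
apply_moves(translation=[[0.02, 0, -0.014], [0.02, 0, -0.014], [0.02, 0, -0.014], [0.02, 0, -0.014]], delta_rot=[[0, -0.02, 0], [0, -0.02, 0], [0, -0.02, 0], [0, -0.02, 0]])

```text
t: 45.2
tcp_pos: [0.5104, 0.2238, 0.092]
ee_rot: [0.0, 1.0, 0.029, -0.001]
ft_force: [-0.7, -0.1, -2.7]
gripper_width: 0.044
```

Request:
apply_moves(translation=[[0, 0, -0.015], [0, 0, -0.015], [0, 0, 0]], delta_rot=[[0, 0, 0], [0, 0, 0], [0, 0, 0]])

```text
t: 45.5
tcp_pos: [0.5099, 0.224, 0.0928]
ee_rot: [0.0, 1.0, 0.029, 0.0]
ft_force: [0.4, 0.7, 0.0]
gripper_width: 0.0439
```

```bash
python3 -c "
from h import *
st()"
```

```text
t 45.50 tilt -0.000 ch x 0.0006 y 0.0290 z 0.0928 F [0.4 0.7 0. ] T [-0.03  0.06 -0.03] w 0.0439
-x lift mm 14.3
+x lift mm 14.3
```

Request:
apply_moves(translation=[[0, 0, -0.3], [0, 0, -0.8], [0, 0, -0.8], [0, 0, -0.8], [0, 0, -0.8], [0, 0, -0.9], [0, 0, 0], [-0.084, 0.99, 0], [-0.084, 0.99, 0], [-0.084, 0.99, 0], [-0.084, 0.99, 0], [-0.084, 0.99, 0]], delta_rot=[[0, 0, 0], [0, 0, 0], [0, 0, 0], [0, 0, 0], [0, 0, 0], [0, 0, 0], [0, 0, -0.053], [0, 0, 0], [0, 0, 0], [0, 0, 0], [0, 0, 0], [0, 0, 0]])

```text
t: 46.7
tcp_pos: [0.5131, 0.099, 0.2035]
ee_rot: [-0.0, 0.998, 0.056, 0.0]
ft_force: [0.4, -0.0, -2.2]
gripper_width: 0.0437
```

Request:
apply_moves(translation=[[-0.084, 0.99, 0], [-0.084, 0.99, 0], [-0.084, 0.99, 0], [-0.084, 0.99, 0], [-0.084, 0.99, 0], [-0.084, 0.99, 0], [-0.084, 0.99, 0], [-0.084, 0.99, 0], [-0.084, 0.99, 0], [-0.084, 0.99, 0], [-0.084, 0.99, 0], [0, 0, 0]], delta_rot=[[0, 0, 0], [0, 0, 0], [0, 0, 0], [0, 0, 0], [0, 0, 0], [0, 0, 0], [0, 0, 0], [0, 0, 0], [0, 0, 0], [0, 0, 0], [0, 0, 0], [0, 0, 0]])

```text
t: 47.9
tcp_pos: [0.5201, -0.1763, 0.2036]
ee_rot: [0.001, 0.999, 0.054, 0.0]
ft_force: [0.4, 0.9, -0.6]
gripper_width: 0.0435
```

```bash
python3 - <<'E'
from h import *
go(np.array([.5205,-.174,.0395]),.111)
w=cam('wrist','w7.png')
for y,x in [(.12,-.1),(.12,.1)]: print(proj(w,slot((.523,-.2),.111,y,.035,x)).round(0))
E
```

```text
t 47.9 tcp [ 0.5201 -0.1763  0.2036] F [ 0.4  0.9 -0.6] w 0.0435
shift now-frame units [ 0.024 -0.101  6.564] rot [ 0.0014 -0.0005 -0.0033] shift target-frame [ 0.028 -0.091  6.564]
[236. 113.]
[405. 113.]
```

View pics/w7.png

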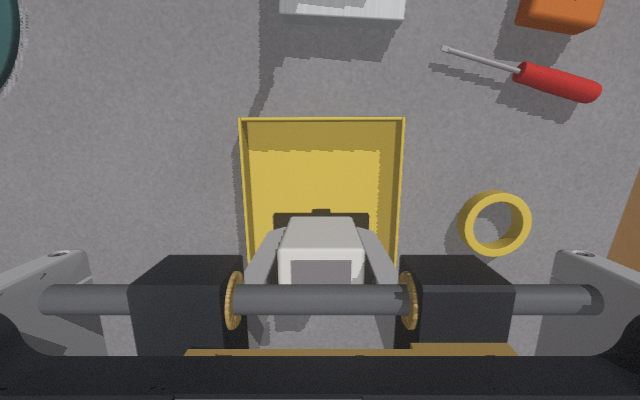

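The tray's far rim corners are at (239,119) and (404,119), consistent with earlier. I lower the third relay.

Request:
apply_moves(translation=[[0.02, 0, 0.7], [0, 0, 0.9], [0, 0, 0.9], [0, 0, 0.9], [0, 0, 0.9], [0, 0, 0.9], [0, 0, 0.7], [0, 0, 0.4], [0, 0, 0.2], [0, 0, 0]], delta_rot=[[0, 0, 0], [0, 0, 0], [0, 0, 0], [0, 0, 0], [0, 0, 0], [0, 0, 0], [0, 0, 0], [0, 0, 0], [0, 0, 0], [0, 0, 0]])

```text
t: 48.95
tcp_pos: [0.5213, -0.1727, 0.0405]
ee_rot: [-0.0, 0.998, 0.056, -0.0]
ft_force: [0.3, -0.3, -1.6]
gripper_width: 0.0438
```

Request:
apply_moves(translation=[[0, 0, 0.06], [0, 0, 0.04], [0, 0, 0.03], [0, 0, 0]], delta_rot=[[0, 0, 0], [0, 0, 0], [0, 0, 0], [0, 0, 0]])

```text
t: 49.35
tcp_pos: [0.5213, -0.173, 0.0373]
ee_rot: [0.0, 0.998, 0.056, 0.0]
ft_force: [-0.0, 0.9, -1.9]
gripper_width: 0.0441
```

Request:
apply_moves(translation=[[0, 0, 0.02], [0, 0, 0.02], [0, 0, 0.02], [0, 0, 0]], delta_rot=[[0, 0, 0], [0, 0, 0], [0, 0, 0], [0, 0, 0]])

```text
t: 49.75
tcp_pos: [0.5211, -0.1731, 0.0356]
ee_rot: [0.0, 0.998, 0.056, -0.0]
ft_force: [-0.3, 0.1, -1.7]
gripper_width: 0.0435
```

Request:
apply_moves(translation=[[0, 0, 0.02], [0, 0, 0.01], [0, 0, 0]], delta_rot=[[0, 0, 0], [0, 0, 0], [0, 0, 0]])

```text
t: 50.05
tcp_pos: [0.5212, -0.1731, 0.0353]
ee_rot: [-0.0, 0.998, 0.056, 0.0]
ft_force: [-2.4, 1.7, 8.1]
gripper_width: 0.0435
```

Request:
apply_moves(translation=[[0, 0, 0], [0, 0, 0], [0, 0, 0], [0, 0, -0.3], [0, 0, -0.9], [0, 0, -0.9], [0, 0, -0.9], [0, 0, -0.9], [0, 0, -0.9], [0, 0, -0.9], [0, 0, -0.9], [0, 0, 0]], delta_rot=[[0, 0, 0], [0, 0, 0], [0, 0, 0], [0, 0, 0], [0, 0, 0], [0, 0, 0], [0, 0, 0], [0, 0, 0], [0, 0, 0], [0, 0, 0], [0, 0, 0], [0, 0, 0]], grip=62)

```text
t: 51.25
tcp_pos: [0.5223, -0.1736, 0.2029]
ee_rot: [0.0, 0.998, 0.056, 0.002]
ft_force: [0.7, 0.0, -0.4]
gripper_width: 0.0621
```

Request:
apply_moves(translation=[[0, 0, 0], [0.025, -0.98, 0], [0.025, -0.98, 0], [0.025, -0.98, 0], [0.025, -0.98, 0], [0.025, -0.98, 0], [0.025, -0.98, 0], [0.025, -0.98, 0], [0.025, -0.98, 0], [0.025, -0.98, 0], [0.025, -0.98, 0], [0.025, -0.98, 0]], delta_rot=[[0, 0, 0.053], [0, 0, 0], [0, 0, 0], [0, 0, 0], [0, 0, 0], [0, 0, 0], [0, 0, 0], [0, 0, 0], [0, 0, 0], [0, 0, 0], [0, 0, 0], [0, 0, 0]])

```text
t: 52.45
tcp_pos: [0.5119, 0.0973, 0.1996]
ee_rot: [0.0, 1.0, 0.029, -0.0]
ft_force: [0.5, 0.8, 0.3]
gripper_width: 0.0619
```

Request:
apply_moves(translation=[[0.025, -0.98, 0], [0.025, -0.98, 0], [0.025, -0.98, 0], [0.025, -0.98, 0], [0.025, -0.98, 0], [0.025, -0.98, 0], [0.025, -0.98, 0], [0, 0, 0], [0, 0, 0]], delta_rot=[[0, 0, 0], [0, 0, 0], [0, 0, 0], [0, 0, 0], [0, 0, 0], [0, 0, 0], [0, 0, 0], [0, 0, 0], [0, 0, 0]])

```text
t: 53.35
tcp_pos: [0.5063, 0.2676, 0.1994]
ee_rot: [0.0, 1.0, 0.03, -0.0]
ft_force: [0.2, -0.4, 0.6]
gripper_width: 0.0621
```

```bash
python3 - <<'E'
from h import *
go(cw(0,.087,.0785)); c=cam('top'); print(tray(c)[0])
im=c['pixels'][:,:,::-1]; cv2.imwrite('pics/t8.png',cv2.resize(im[150:265,200:480],None,fx=2.8,fy=2.8,interpolation=cv2.INTER_CUBIC))
E
```

```text
t 53.35 tcp [0.5063 0.2676 0.1994] F [ 0.2 -0.4  0.6] w 0.0621
shift now-frame units [ 0.021 -0.573  4.837] rot [0.0008 0.0005 0.0011] shift target-frame [ 0.018 -0.57   4.838]
((522.8847045898438, -199.2852783203125), (201.18174743652344, 244.6475067138672), 6.319796085357666)
```

View pics/t8.png

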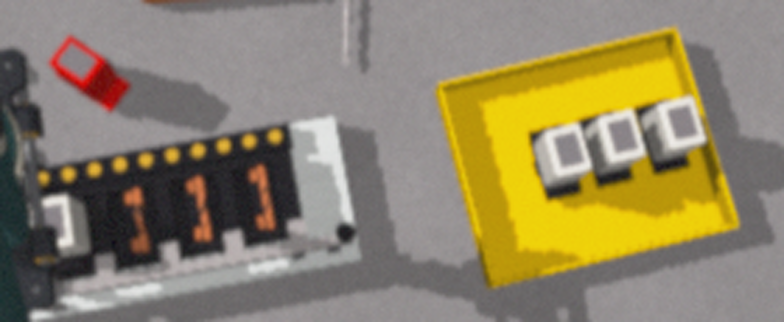

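Three relays are upright in the tray, at (565,152), (617,138) and (680,125). Now the fourth.

Request:
apply_moves(translation=[[0.02, -0.57, 0], [0, 0, 0.5], [0, 0, 0.8], [0, 0, 0.8], [0, 0, 0.8], [0, 0, 0.8], [0, 0, 0.7], [0, 0, 0.43], [0, 0, 0], [0, 0, 0], [0, 0, 0]], delta_rot=[[0, 0, 0], [0, 0, 0], [0, 0, 0], [0, 0, 0], [0, 0, 0], [0, 0, 0], [0, 0, 0], [0, 0, 0], [0, 0, 0], [0, 0, 0], [0, 0, 0]])

```text
t: 54.5
tcp_pos: [0.5067, 0.2823, 0.0799]
ee_rot: [-0.0, 1.0, 0.029, 0.0]
ft_force: [-0.3, 0.4, -0.2]
gripper_width: 0.0621
```

Request:
apply_moves(translation=[[0, 0, 0], [0, 0, 0], [0, 0, 0], [0, 0, 0], [0, 0, 0], [0, 0, 0], [0, 0, 0], [0, 0, 0]], delta_rot=[[0, 0, 0], [0, 0, 0], [0, 0, 0], [0, 0, 0], [0, 0, 0], [0, 0, 0], [0, 0, 0], [0, 0, 0]], grip=30, force=40)

```text
t: 55.3
tcp_pos: [0.5063, 0.2822, 0.0794]
ee_rot: [-0.0, 1.0, 0.029, 0.0]
ft_force: [-2.2, -0.2, 5.8]
gripper_width: 0.0436
```

Request:
apply_moves(translation=[[0.0144, 0, -0.0224], [0.0144, 0, -0.0224], [0.0144, 0, -0.0224], [0.0144, 0, -0.0224], [0.0144, 0, -0.0224], [0.0144, 0, -0.0224]], delta_rot=[[0, -0.02, 0], [0, -0.02, 0], [0, -0.02, 0], [0, -0.02, 0], [0, -0.02, 0], [0, -0.02, 0]])

```text
t: 55.9
tcp_pos: [0.5089, 0.2824, 0.0829]
ee_rot: [0.002, 0.998, 0.029, -0.061]
ft_force: [-5.0, -1.7, 11.5]
gripper_width: 0.0438
```

```bash
python3 -c "
from h import *
st()"
```

```text
t 55.90 tilt 0.121 ch x 0.0030 y 0.0874 z 0.0829 F [-5.  -1.7 11.5] T [-0.36 -0.11  0.2 ] w 0.0438
-x lift mm 7.2
+x lift mm 1.9
```

Request:
apply_moves(translation=[[-0.016, 0, -0.0112], [-0.016, 0, -0.0112], [-0.016, 0, -0.0112], [-0.016, 0, -0.0112], [-0.016, 0, -0.0112], [-0.016, 0, -0.0112], [-0.016, 0, -0.01], [-0.016, 0, -0.01], [-0.016, 0, -0.01], [-0.016, 0, -0.01]], delta_rot=[[0, 0.02, 0], [0, 0.02, 0], [0, 0.02, 0], [0, 0.02, 0], [0, 0.02, 0], [0, 0.02, 0], [0, 0.02, 0], [0, 0.02, 0], [0, 0.02, 0], [0, 0.02, 0]])

```text
t: 56.9
tcp_pos: [0.5037, 0.2819, 0.0848]
ee_rot: [-0.001, 0.999, 0.029, 0.04]
ft_force: [-4.6, 3.0, -12.5]
gripper_width: 0.0438
```

Request:
apply_moves(translation=[[-0.018, 0, -0.01], [-0.018, 0, -0.01], [-0.018, 0, -0.01]], delta_rot=[[0, 0.02, 0], [0, 0.02, 0], [0, 0.02, 0]])

```text
t: 57.2
tcp_pos: [0.5024, 0.2819, 0.0856]
ee_rot: [-0.002, 0.997, 0.029, 0.07]
ft_force: [-5.3, 2.8, -10.2]
gripper_width: 0.044
```

Request:
apply_moves(translation=[[0.02, 0, -0.006], [0.02, 0, -0.008], [0.02, 0, -0.01], [0.02, 0, -0.01], [0.02, 0, -0.01], [0.02, 0, -0.01], [0.02, 0, -0.01]], delta_rot=[[0, -0.02, 0], [0, -0.02, 0], [0, -0.02, 0], [0, -0.02, 0], [0, -0.02, 0], [0, -0.02, 0], [0, -0.02, 0]])

```text
t: 57.9
tcp_pos: [0.5068, 0.2821, 0.0877]
ee_rot: [-0.0, 1.0, 0.029, -0.001]
ft_force: [-4.9, 2.2, -12.2]
gripper_width: 0.044
```

```bash
python3 -c "
from h import *
st()"
```

```text
t 57.90 tilt 0.002 ch x 0.0009 y 0.0872 z 0.0877 F [ -4.9   2.2 -12.2] T [0.57 0.81 0.02] w 0.0440
-x lift mm 9.2
+x lift mm 9.1
```

Request:
apply_moves(translation=[[0.02, 0, -0.008], [0.02, 0, -0.008], [0.02, 0, -0.008], [0.02, 0, -0.008], [0.02, 0, -0.008], [0.02, 0, -0.008]], delta_rot=[[0, -0.02, 0], [0, -0.02, 0], [0, -0.02, 0], [0, -0.02, 0], [0, -0.02, 0], [0, -0.02, 0]])

```text
t: 58.5
tcp_pos: [0.5109, 0.2824, 0.0897]
ee_rot: [0.001, 0.998, 0.029, -0.06]
ft_force: [-2.8, -0.4, 7.8]
gripper_width: 0.0438
```

Request:
apply_moves(translation=[[-0.02, 0, -0.006], [-0.02, 0, -0.008], [-0.02, 0, -0.008], [-0.02, 0, -0.008], [-0.02, 0, -0.008], [-0.02, 0, -0.008], [-0.02, 0, -0.008], [-0.02, 0, -0.008], [-0.02, 0, -0.008], [-0.02, 0, -0.008]], delta_rot=[[0, 0.02, 0], [0, 0.02, 0], [0, 0.02, 0], [0, 0.02, 0], [0, 0.02, 0], [0, 0.02, 0], [0, 0.02, 0], [0, 0.02, 0], [0, 0.02, 0], [0, 0.02, 0]])

```text
t: 59.5
tcp_pos: [0.5047, 0.2821, 0.091]
ee_rot: [-0.001, 0.999, 0.029, 0.041]
ft_force: [-3.4, 1.5, 5.2]
gripper_width: 0.0439
```

Request:
apply_moves(translation=[[0.02, 0, -0.014], [0.02, 0, -0.014], [0.02, 0, -0.014], [0.02, 0, -0.014]], delta_rot=[[0, -0.02, 0], [0, -0.02, 0], [0, -0.02, 0], [0, -0.02, 0]])

```text
t: 59.9
tcp_pos: [0.5071, 0.2817, 0.0922]
ee_rot: [0.0, 1.0, 0.029, -0.001]
ft_force: [0.3, 0.1, -1.1]
gripper_width: 0.0436
```

Request:
apply_moves(translation=[[0, 0, -0.015], [0, 0, -0.015], [0, 0, 0]], delta_rot=[[0, 0, 0], [0, 0, 0], [0, 0, 0]])

```text
t: 60.2
tcp_pos: [0.5066, 0.282, 0.093]
ee_rot: [0.0, 1.0, 0.029, 0.0]
ft_force: [0.2, 1.0, -2.1]
gripper_width: 0.0434
```

```bash
python3 -c "
from h import *
st()
go(np.array([.517,-.124,.205]),.111)"
```

```text
t 60.20 tilt -0.000 ch x 0.0006 y 0.0871 z 0.0930 F [ 0.2  1.  -2.1] T [-0.04  0.1  -0.02] w 0.0434
-x lift mm 14.5
+x lift mm 14.5
t 60.2 tcp [0.5066 0.282  0.093 ] F [ 0.2  1.  -2.1] w 0.0434
shift now-frame units [-0.534 16.237 -4.478] rot [ 0.0002 -0.     -0.0525] shift target-frame [-1.385 16.186 -4.481]
```

Request:
apply_moves(translation=[[0, 0, -0.3], [0, 0, -0.8], [0, 0, -0.8], [0, 0, -0.8], [0, 0, -0.8], [0, 0, -0.9], [0, 0, 0], [-0.081, 0.95, 0], [-0.081, 0.95, 0], [-0.081, 0.95, 0], [-0.081, 0.95, 0], [-0.081, 0.95, 0]], delta_rot=[[0, 0, 0], [0, 0, 0], [0, 0, 0], [0, 0, 0], [0, 0, 0], [0, 0, 0], [0, 0, -0.053], [0, 0, 0], [0, 0, 0], [0, 0, 0], [0, 0, 0], [0, 0, 0]])

```text
t: 61.4
tcp_pos: [0.5096, 0.1621, 0.2036]
ee_rot: [-0.0, 0.998, 0.056, 0.0]
ft_force: [1.1, -0.1, -2.6]
gripper_width: 0.0439
```

Request:
apply_moves(translation=[[-0.081, 0.95, 0], [-0.081, 0.95, 0], [-0.081, 0.95, 0], [-0.081, 0.95, 0], [-0.081, 0.95, 0], [-0.081, 0.95, 0], [-0.081, 0.95, 0], [-0.081, 0.95, 0], [-0.081, 0.95, 0], [-0.081, 0.95, 0], [-0.081, 0.95, 0], [-0.081, 0.95, 0]], delta_rot=[[0, 0, 0], [0, 0, 0], [0, 0, 0], [0, 0, 0], [0, 0, 0], [0, 0, 0], [0, 0, 0], [0, 0, 0], [0, 0, 0], [0, 0, 0], [0, 0, 0], [0, 0, 0]])

```text
t: 62.6
tcp_pos: [0.5173, -0.1238, 0.2037]
ee_rot: [-0.0, 0.998, 0.056, 0.0]
ft_force: [1.4, 0.4, -1.4]
gripper_width: 0.0435
```

Request:
apply_moves(translation=[[0, 0, 0.6], [0, 0, 0.9], [0, 0, 0.9], [0, 0, 0.6], [0, 0, 0], [0, 0, 0]], delta_rot=[[0, 0, 0], [0, 0, 0], [0, 0, 0], [0, 0, 0], [0, 0, 0], [0, 0, 0]])

```text
t: 63.2
tcp_pos: [0.5176, -0.1231, 0.1288]
ee_rot: [0.0, 0.998, 0.056, 0.0]
ft_force: [-0.2, 0.2, -1.6]
gripper_width: 0.0441
```

```bash
python3 - <<'E'
from h import *
go(np.array([.517,-.124,.0405]),.111)
w=cam('wrist','w9.png')
for y,x in [(.12,-.1),(.12,.1)]: print(proj(w,slot((.523,-.2),.111,y,.035,x)).round(0))
print('relay feet',[proj(w,slot(env.read_state()['tcp_pos'],.111,yy,.016,0)).round(0) for yy in (-.0145,.0145)])
E
```

```text
t 63.2 tcp [ 0.5176 -0.1231  0.1288] F [-0.2  0.2 -1.6] w 0.0441
shift now-frame units [-0.031  0.032  3.53 ] rot [ 0.0003 -0.0003  0.0005] shift target-frame [-0.03   0.033  3.53 ]
[214. 164.]
[421. 164.]
relay feet [array([321., 216.]), array([321., 190.])]
```

View pics/w9.png

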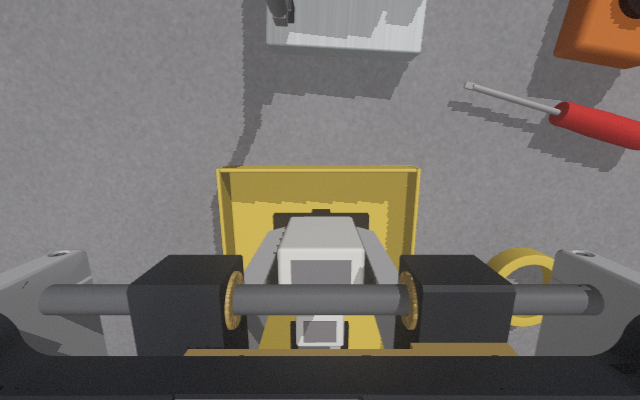

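The tray rim is at v ≈ 170 and relay 3's top sits behind at (320,330). Clearance on both sides is adequate, so I lower.

Request:
apply_moves(translation=[[-0.03, 0.03, 0.6], [0, 0, 0.7], [0, 0, 0.7], [0, 0, 0.7], [0, 0, 0.5], [0, 0, 0.3], [0, 0, 0.08], [0, 0, 0.05], [0, 0, 0.03], [0, 0, 0]], delta_rot=[[0, 0, 0], [0, 0, 0], [0, 0, 0], [0, 0, 0], [0, 0, 0], [0, 0, 0], [0, 0, 0], [0, 0, 0], [0, 0, 0], [0, 0, 0]])

```text
t: 64.25
tcp_pos: [0.517, -0.1238, 0.037]
ee_rot: [0.0, 0.998, 0.056, 0.0]
ft_force: [-0.4, -0.6, -1.6]
gripper_width: 0.0438
```

Request:
apply_moves(translation=[[0, 0, 0.03], [0, 0, 0.02], [0, 0, 0.01], [0, 0, 0]], delta_rot=[[0, 0, 0], [0, 0, 0], [0, 0, 0], [0, 0, 0]])

```text
t: 64.65
tcp_pos: [0.5169, -0.1238, 0.0354]
ee_rot: [-0.0, 0.998, 0.056, 0.0]
ft_force: [-1.5, 0.6, 7.4]
gripper_width: 0.0438
```

Request:
apply_moves(translation=[[0, 0, 0], [0, 0, 0], [0, 0, 0], [0, 0, -0.3], [0, 0, -0.9], [0, 0, -0.9], [0, 0, -0.9], [0, 0, -0.9], [0, 0, -0.9], [0, 0, -0.9], [0, 0, -0.9], [0, 0, 0]], delta_rot=[[0, 0, 0], [0, 0, 0], [0, 0, 0], [0, 0, 0], [0, 0, 0], [0, 0, 0], [0, 0, 0], [0, 0, 0], [0, 0, 0], [0, 0, 0], [0, 0, 0], [0, 0, 0]], grip=62)

```text
t: 65.85
tcp_pos: [0.5179, -0.1242, 0.203]
ee_rot: [0.0, 0.998, 0.056, 0.002]
ft_force: [0.1, -0.5, -0.2]
gripper_width: 0.0621
```

Request:
apply_moves(translation=[[0, 0, 0], [-0.22, -0.92, 0], [-0.22, -0.92, 0], [-0.22, -0.92, 0], [-0.22, -0.92, 0], [-0.22, -0.92, 0], [-0.22, -0.92, 0], [-0.22, -0.92, 0], [0, 0, 0], [0, 0, 0]], delta_rot=[[0, 0, 0.053], [0, 0, 0], [0, 0, 0], [0, 0, 0], [0, 0, 0], [0, 0, 0], [0, 0, 0], [0, 0, 0], [0, 0, 0], [0, 0, 0]], grip=50)

```text
t: 66.85
tcp_pos: [0.4687, 0.0347, 0.1999]
ee_rot: [0.0, 1.0, 0.03, -0.0]
ft_force: [-0.4, -0.5, 0.7]
gripper_width: 0.05
```

```bash
python3 - <<'E'
from h import *
go(np.array([.4686,.0358,.0828]))
E
```

```text
t 66.85 tcp [0.4687 0.0347 0.1999] F [-0.4 -0.5  0.7] w 0.05
shift now-frame units [-1.000e-03 -4.300e-02  4.685e+00] rot [0.0001 0.0002 0.0014] shift target-frame [-1.000e-03 -4.300e-02  4.685e+00]
```

Request:
apply_moves(translation=[[0, -0.04, 0.7], [0, 0, 0.8], [0, 0, 0.8], [0, 0, 0.8], [0, 0, 0.8], [0, 0, 0.6], [0, 0, 0.19], [0, 0, 0], [0, 0, 0]], delta_rot=[[0, 0, 0], [0, 0, 0], [0, 0, 0], [0, 0, 0], [0, 0, 0], [0, 0, 0], [0, 0, 0], [0, 0, 0], [0, 0, 0]])

```text
t: 67.75
tcp_pos: [0.4692, 0.0353, 0.0834]
ee_rot: [0.0, 1.0, 0.029, 0.0]
ft_force: [-0.3, -0.2, -0.1]
gripper_width: 0.0501
```

Request:
apply_moves(translation=[[0, 0, 0], [0, 0, 0], [0, 0, 0], [0, 0, 0], [0, 0, 0], [0, 0, 0], [0, 0, 0], [0, 0, 0]], delta_rot=[[0, 0, 0], [0, 0, 0], [0, 0, 0], [0, 0, 0], [0, 0, 0], [0, 0, 0], [0, 0, 0], [0, 0, 0]], grip=0, force=30)

```text
t: 68.55
tcp_pos: [0.4689, 0.0357, 0.0829]
ee_rot: [0.0, 1.0, 0.029, 0.0]
ft_force: [0.5, 0.6, 1.2]
gripper_width: 0.0131
```

Request:
apply_moves(translation=[[0, -0.1, 0], [0, -0.1, 0], [0, -0.1, 0], [0, -0.1, 0], [0, -0.1, 0], [0, -0.1, 0], [0, -0.1, 0], [0, -0.1, 0], [0, -0.1, 0], [0, -0.1, 0], [0, 0, 0]], delta_rot=[[0, 0, 0], [0, 0, 0], [0, 0, 0], [0, 0, 0], [0, 0, 0], [0, 0, 0], [0, 0, 0], [0, 0, 0], [0, 0, 0], [0, 0, 0], [0, 0, 0]])

```text
t: 69.65
tcp_pos: [0.4674, 0.0612, 0.0828]
ee_rot: [-0.0, 1.0, 0.03, 0.0]
ft_force: [0.9, 1.4, 3.8]
gripper_width: 0.0137
```

Request:
apply_moves(translation=[[0, -0.05, 0], [0, -0.05, 0], [0, -0.04, 0], [0, -0.03, 0], [0, 0, 0]], delta_rot=[[0, 0, 0], [0, 0, 0], [0, 0, 0], [0, 0, 0], [0, 0, 0]])

```text
t: 70.15
tcp_pos: [0.4672, 0.0648, 0.0828]
ee_rot: [0.0, 1.0, 0.029, 0.0]
ft_force: [1.7, -4.0, 5.7]
gripper_width: 0.0132
```

```bash
python3 -c "
from h import *
st()"
```

```text
t 70.15 tilt -0.000 ch x -0.0513 y -0.1275 z 0.0828 F [ 1.7 -4.   5.7] T [-1.02 -0.34 -0.02] w 0.0132
-x lift mm 4.3
+x lift mm 4.3
```

Request:
apply_moves(translation=[[0, -0.03, 0], [0, 0, 0], [0, 0, 0]], delta_rot=[[0, 0, 0], [0, 0, 0], [0, 0, 0]])

```text
t: 70.45
tcp_pos: [0.4672, 0.0648, 0.0828]
ee_rot: [0.0, 1.0, 0.029, 0.0]
ft_force: [1.8, -8.4, 4.8]
gripper_width: 0.0133
```

Request:
apply_moves(translation=[[0, 0.03, 0], [0, 0, 0]], delta_rot=[[0, 0, 0], [0, 0, 0]])

```text
t: 70.65
tcp_pos: [0.4671, 0.0647, 0.0828]
ee_rot: [0.0, 1.0, 0.029, 0.0]
ft_force: [1.8, -3.9, 5.8]
gripper_width: 0.0134
```

Request:
apply_moves(translation=[[0, 0, 0], [0, 0, 0], [0, 0, 0], [0, 0, 0], [0, 0, -0.8], [0, 0, -0.8], [0, 0, -0.8], [0, 0, -0.8], [0, 0, -0.8], [0, 0, -0.8], [0, 0, 0]], delta_rot=[[0, 0, 0], [0, 0, 0], [0, 0, 0], [0, 0, 0], [0, 0, 0], [0, 0, 0], [0, 0, 0], [0, 0, 0], [0, 0, 0], [0, 0, 0], [0, 0, 0]], grip=50)

```text
t: 71.75
tcp_pos: [0.4681, 0.0652, 0.2048]
ee_rot: [-0.001, 1.0, 0.029, 0.001]
ft_force: [-0.3, -0.2, -0.5]
gripper_width: 0.05
```

Request:
apply_moves(translation=[[-0.5, -0.8, -0.2], [-0.5, -0.8, -0.2], [-0.2, -0.95, 0], [-0.2, -0.95, 0], [-0.2, -0.95, 0], [-0.2, -0.95, 0], [-0.2, -0.95, 0], [-0.2, -0.95, 0], [-0.2, -0.95, 0], [-0.2, -0.95, 0], [-0.2, -0.95, 0], [-0.2, -0.95, 0]], delta_rot=[[0, 0, 0], [0, 0, 0], [0, 0, 0], [0, 0, 0], [0, 0, 0], [0, 0, 0], [0, 0, 0], [0, 0, 0], [0, 0, 0], [0, 0, 0], [0, 0, 0], [0, 0, 0]])

```text
t: 72.95
tcp_pos: [0.3753, 0.3383, 0.212]
ee_rot: [0.0, 1.0, 0.029, -0.0]
ft_force: [0.5, -0.3, 0.4]
gripper_width: 0.05
```

Request:
apply_moves(translation=[[0, -0.95, 0], [0, -0.95, 0], [0, -0.95, 0], [0, -0.95, 0], [0, -0.95, 0], [0, 0, 0], [0, 0, 0]], delta_rot=[[0, 0, 0], [0, 0, 0], [0, 0, 0], [0, 0, 0], [0, 0, 0], [0, 0, 0], [0, 0, 0]])

```text
t: 73.65
tcp_pos: [0.3688, 0.4558, 0.2118]
ee_rot: [0.001, 1.0, 0.029, -0.0]
ft_force: [0.6, -0.5, 0.2]
gripper_width: 0.0499
```

```bash
python3 - <<'E'
from h import *
st(); c=cam('top'); print(tray(c)[0])
im=c['pixels'][:,:,::-1]; cv2.imwrite('pics/t10.png',cv2.resize(im[90:275,190:480],None,fx=2.7,fy=2.7,interpolation=cv2.INTER_CUBIC))
E
```

```text
t 73.65 tilt 0.001 ch x -0.1269 y 0.2686 z 0.2118 F [ 0.6 -0.5  0.2] T [-0.09  0.04 -0.05] w 0.0499
-x lift mm 133.3
+x lift mm 133.3
((522.787353515625, -199.2392120361328), (200.99615478515625, 244.99334716796875), 6.4275336265563965)
```

View pics/t10.png

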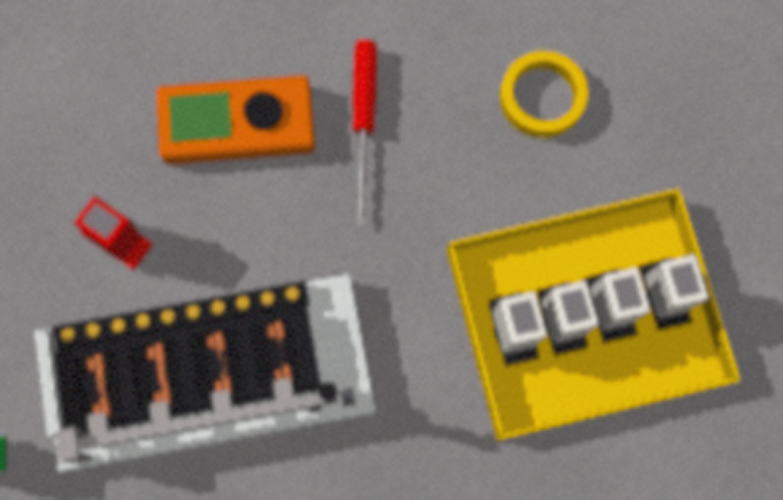

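The final picture shows all four relays upright in the tray, between (520,320) and (680,283), and four empty sockets. The bar is home, with its knob at (328,392) and tabs over the sockets. The multimeter, screwdriver and tape are undisturbed.

```bash
python3 -c "
from bench import env
print(env.sign_off())"
```

```text
the job is handed in; nothing more can be done
None
```

I took all four relays out of the chassis, stood them upright in the yellow tray, slid the locking bar home again, and handed the job in. The hand-in gives no verdict.

- **Locking bar:** I pulled it back to its end stop, where it pushed back with 14 N. At the end I slid it 29.1 mm to its home stop, which pushed back with 8 N.
- **Relays:** Each one was rocked free until the arm felt little more than its own weight. At the end of each move the net upward pull was usually 14 N or less.
- **One high pull:** On the first relay it briefly reached about 22 N, inside the 20–24 N band where the strip starts to lift. I eased off at once and changed the rocking so it stayed lower. I can't read the strip joint directly, so I don't know whether it moved then.
- **Tray:** It had been knocked about 35 mm aside by the time I lifted the first relay. I re-measured it and placed all four relays by the new position. The wrist view put the tray about 5 mm off the top-view estimate, which is within the placing margins.
- **Final check:** The last top picture shows four upright relays in the tray, empty sockets and the bar home. The multimeter, tape, screwdriver and the red look-alike in view looked undisturbed. The green and orange look-alikes were mostly outside that picture, and the arm kept well above them.

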